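# Set the light attenuator by clicks and open the shutter

### The arm

A 7-joint arm with a two-finger parallel gripper is mounted at the origin on the work surface. World frame = base frame: x ahead of the robot, y to its left, z up, the work surface at z = 0. Lengths are in mm, angles in rad, forces in N, time in s.
With the tool pointing down it reaches from about 400 to 875 mm from the base axis. Payload 4.4 kg.
Tool frame: the origin (TCP) lies at the very end of the fingers, on their centre line; the grasp point (between the pads) lies 19 mm behind it; y points along the fingers, x is the direction in which the jaws open and shut, and the axes are right-handed (so a half turn about y gives the same grasp; the last joint's range is limited). The gripper opens to 85 mm and grips with 20 to 120 N. Pads are 22 mm wide; open, the fingers measure 114 mm over their backs; the gripper's body (76 mm by 85 mm) begins 54 mm behind the grasp point. The pads swing forward as they close: fully open they stand 13 mm farther back than shut.
Start: joints at [-1.187, 0.628, 0.038, 1.517, -0.027, 0.996, -0.02], TCP at [282.589, 585.373, 206.313] pointing down, gripper open.
Joint ranges: [-3.06, 3.06], [-0.37, 2.12], [-1.25, 1.32], [0.18, 2.47], [-1.1, 4.24], [0.23, 1.98], [-2.94, 2.94]. Speed limits (rad/s): [2.57, 2.57, 3.14, 3.14, 3.14, 3.14, 3.14].

### API

Orientations are given as [roll, pitch, yaw] about the fixed x, y, z axes, in that order (R = Rz(yaw) Ry(pitch) Rx(roll)).
In Python, from cell import ctrl, get_image, nets gives the robot as it stands. The module is installed in compiled form; this text tells all that it offers.
- The arm moves only by the tool step_arm, never from a script. Its argument "moves" is text: rows parted by semicolons, each of 7 numbers parted by spaces: the shift along the tool's x, y, z normalised to -1 to 1, where 1 is 0.05 m, then the turn, a rotation vector about the tool's x, y, z normalised to -1 to 1, where 1 is 0.12 rad, then the opening, from 0 (shut) to 1 (fully open). A call has 1 to 20 rows; each row shifts and turns the commanded pose from where the row before left it, along the tool's axes as they then stand; what a row does not reach is not made up. A row lasts 1/10 s, in which the tool goes at most 50 mm and 8.59 degrees, less where a joint would pass 70% of its speed; a pose out of reach is approached as far as the arm can. A call with a number of a shift or a turn outside -1 to 1 is refused whole. A call with a gripper value outside its range is refused whole. The fingers move at their own pace and stop on an object; the grip force is fixed at half the most. Time passes only in rows, so rows that do not move let the fingers close. It gives the time, the measured TCP pose, the force and the opening at its end, in the units of the state.
- ctrl.read_state(): the state, without advancing time (a new reading comes with each control period).
- get_image(name): name is "side" or "top"; returns a dict with "color" (480x640x3 uint8, blue, green, red), "vertical_fov" (degrees; the focal length in pixels is half the picture's height over the tangent of half this angle, whatever the lens; pixels are square), "cx", "cy" (the principal point, pixels), "k1" (the pictures are not rectified: a ray, as slopes to the right and down, at radius r is drawn at 1 + k1 r^2 times it, then the intrinsics apply), "R" (3x3) and "t" (3): a world point X has camera coordinates R X + t. Camera axes: x right, y down, z forward; pixel columns grow to the right and rows downward; lengths in mm; the calibration is good to about 2 mm. A picture is of the moment at which its call begins. There is no depth.
- ctrl.finish_job(): hands the job in, once; it reports no verdict.
Trained networks look in a picture, given as the dict that the camera call returned (one of the last four; its "shot" number tells which), for a name from the list of things; names that differ only in an ending like _2 or _b are one class to them, and where a whole thing is asked for, a point or a joint stands for the part that bears it (a point fixed in the world has none). Each returns a list of dicts, best first, with "conf" (0 to 1); they miss things now and then, are a little off and sometimes report something else, mostly with a low value. They report only what shows in the picture. A call takes as long as a camera call. They do not tell look-alikes from the thing itself.
- nets.find_in(picture, target): "position" ([x, y, z] in mm, in world coordinates, good to about 4 mm: the middle of the surface that is visible of it).
- nets.cut_out(picture, target): "pixels" (480x640 bool, what is visible of it).
- nets.place_of(picture, target): "position" ([x, y, z] in mm, in world coordinates, good to about 4 mm: a listed point, or the origin of a listed thing).
The state is a dict: "clock": time; "qpos": joint angles; "qd": joint speeds; "tau": joint torques, N m; "eef_pos": TCP position; "tool_rot": TCP orientation; "force": force on the tool from outside, world axes, zero at the start; "torque": the same for the moment, N m; "width": finger opening in mm.
Only numpy, scipy, OpenCV 4.12 (cv2) and the standard library are available. Lean on these libraries where they do the work, as an engineer would, in place of code of your own. Each camera call takes 0.05 s, during which the arm holds its last target.

### The job

Set the imaging light: turn the attenuator's black knob anticlockwise, gently, to its zero stop without straining the stop, then clockwise by exactly five clicks counted from zero, and leave it resting in that notch. Only then push the red shutter lever fully over to open, let go of everything, and leave the other things on the bench where they are.

Things in the scene. Friction and masses are not known exactly. Their poses are not given: they have to be found in the camera images.
- attenuator: Fixed white box 120 x 120 x 60 mm high, origin at the centre of its underside on the bench; round black knob on top, short black ports (20 mm radius, 16 mm long) on its left and right faces, brass tab at the back. Knob: anticlockwise from above lowers the setting; evenly spaced notches, somewhere from 15 to 30 degrees apart, zero the lowest, 12 the highest. It starts in an unknown notch, 2 to 5 clicks above zero.
- knob_grip (a point): Point on the knob's vertical axis, 24 mm above the box's top face; fixed to the box, does not turn with the knob. The fluted black knob, 44 mm across, stands from 1.5 to 37.5 mm above the top face and bears no mark. Leaving a notch resists with about 0.2 N m, falling to nothing half way, then it pulls forward about as much and drops to nothing in the next notch.
- zero_stop (a point): Point inside the box near the sprung zero stop, hidden from view, not to be touched. 2 degrees anticlockwise beyond the zero notch the knob meets this stop: its torque, soft at first, then rises by about 3.5 N m per radian, passing 0.3 N m (more than any notch gives) about 9 degrees beyond zero. Let go, the knob springs back into the zero notch. Turned more than 13 degrees beyond zero, the stop is overstrained: run spoilt.
- wedge (a joint): Density wedge inside the attenuator, geared to the knob; its brass tab, 30 mm wide and 8 mm thick, sticks 25 mm out low on the box's back (+x) face. Slide in m, outwards positive: 0 at the zero notch and only 0.00001 (0.01 mm) more for each click clockwise, so its reading is far too noisy to count clicks by.
- shutter (a joint): Shutter lever, rad: 0 closed (leaning to the -x side of its base), 1.0 open (leaning to +x). Rod 10 mm thick, 80 mm from pivot to the ball's centre, red ball 26 mm across; stays where left, friction 0.06 N m, turns freely to its end stops.
- shutter_tip (a point): Centre of the red ball on the shutter lever; moves with the lever. Closed it is 38 mm to the -x side of the pivot and 70 mm above it; open, 38 mm to the +x side.
- shutter_base: Fixed white shutter base, 70 x 50 x 25 mm high; origin at the centre of its underside on the bench, pivot 22 mm above the origin; its x axis is the direction in which the lever is pushed to open.
- dish_a: Bystander: small clear plastic culture dish, 60 mm across, 18 mm high; origin at the centre of its underside. Not to be disturbed.
- dish_b: Bystander: second clear culture dish, the same; origin at the centre of its underside. Not to be disturbed.
- objective: Bystander: brass microscope objective standing on end, 34 mm across, 46 mm high; origin at the centre of its underside. Not to be disturbed.
- filter_cube: Bystander: black filter cube with a green glass top, 32 x 32 x 34 mm; origin at the centre of its underside. Not to be disturbed.
- slide_box: Bystander: closed blue slide box, 60 x 100 x 32 mm; origin at the centre of its underside. Not to be disturbed.
- driver: Bystander: screwdriver lying on the bench; origin at the centre of its underside, near the middle of its length. Not to be disturbed.
- oil: Bystander: amber bottle with a white cap, 40 mm across, 75 mm high; origin at the centre of its underside. Not to be disturbed.
Things that resemble listed ones, but are neither listed nor needed, are in the scene too. Leave any turquoise look-alike of the shutter_base alone.

How it is judged (in metres and radians):
On the way, in this order (a step that is already met when the one before it is completed fails the run):
1. the knob is brought down to its zero notch or onto the stop (value of joint wedge below 3e-06 m), for 0.15 s.
2. the knob is set five clicks above zero, the shutter still closed (value of joint wedge between 4.6e-05 and 5.4e-05 m and value of joint shutter below 0.3 rad), for 0.3 s.
3. the shutter lever is pushed open (value of joint shutter above 0.85 rad), for 0.2 s.
At the end, for the whole second after the job is handed in: The knob rests in the fifth notch above zero (wedge at 0.050 mm, within 0.004 mm, which is 0.4 of a click) and the shutter lever is open, beyond 0.85 rad (value of joint wedge between 4.6e-05 and 5.4e-05 m and value of joint shutter above 0.85 rad); the robot touches nothing.
It fails at once if the zero stop is overstrained (knob turned over 13 degrees beyond zero) (value of joint wedge below -6.5e-06 m).
It fails at once if the shutter is opened while the knob is not five clicks above zero (value of joint shutter above 0.3 rad and not (value of joint wedge between 4e-05 and 6e-05 m)).
It fails at once if a bystander is moved more than 30 mm (distance of any of dish_a, dish_b, objective, filter_cube, slide_box, driver, oil from where it was at the start of the episode above 0.03 m).
It also fails if it takes over 72 s, if anything falls off the work surface, if the arm or the gripper's body presses on something with over 40 N, if the wrist force passes 120 N, or if a joint passes its speed limit or range.

## Working session

There is one attempt and no reset: what is moved stays moved. The work goes in short steps, Python scripts to look and compute and a tool call to move; the robot and the scene stay as the last step left them, time stands still between calls to the robot, and variables do not carry over. Pictures are saved under pics/ and viewed, and the job is handed in when it is done.

Besides the shell and the picture viewer there is one more tool, called after "Emit:" by a JSON object that holds its "api" and its "payload". step_arm: Moves the arm, as the interface text tells. Scaled input: -1 to 1 covers 0.05 m each way for a shift and 0.12 rad each way for a turn. Its arguments: {"type":"object","properties":{"moves":{"type":"string"}},"required":["moves"]}

```bash
mkdir -p pics
python3 - <<'E'
from cell import ctrl,get_image,nets
import cv2,numpy as np
s=ctrl.read_state()
for k,v in s.items(): print(k,np.round(v,4))
for n in ("side","top"):
    p=get_image(n); cv2.imwrite(f"pics/{n}0.png",p["color"])
    print(n,p["vertical_fov"],p["cx"],p["cy"],p["k1"],np.round(p["R"],4).tolist(),np.round(p["t"],1))
    for t in ["attenuator","knob_grip","shutter_tip","shutter_base","wedge","dish_a","objective","filter_cube","slide_box","driver","oil"]:
        print(t,[(np.round(d["position"],1).tolist(),round(d["conf"],2)) for d in nets.place_of(p,t)][:4])
E
```

```text
clock 0.0
qpos [-1.1868  0.6294  0.0384  1.5184 -0.027   0.9963 -0.02  ]
qd [-0.0012 -0.0007  0.0016 -0.0013 -0.0009  0.0004 -0.0007]
tau [ 5.00000e-04 -5.63411e+01  1.22600e+00 -1.93441e+01  1.09000e-02
  1.06000e-02  0.00000e+00]
eef_pos [282.2834 584.7491 205.368 ]
tool_rot [-1.5708  0.0019  1.121 ]
force [ 0.027  -0.0135 -0.2584]
torque [-0.0127  0.0229 -0.0624]
width 85.3761
side 43.64291597219082 319.1853032787216 237.7752192811303 -0.16095554971017287 [[0.9247, -0.3802, -0.0161], [-0.2434, -0.5582, -0.7932], [0.2926, 0.7375, -0.6087]] [-553.5  210.8 1141.3]
attenuator [([489.5, -165.4, 2.5], 0.59)]
knob_grip [([490.1, -164.9, 85.3], 0.65)]
shutter_tip [([482.8, -185.6, 18.4], 0.72), ([502.2, 164.9, 96.6], 0.66), ([426.2, 278.4, 92.0], 0.52), ([592.6, 287.5, 89.8], 0.44)]
shutter_base [([540.7, 162.1, -2.7], 0.74), ([468.0, 281.7, 4.5], 0.61), ([493.1, -164.3, 82.7], 0.5)]Traceback (most recent call last):
  File "<stdin>", line 9, in <module>
ValueError: it knows: attenuator, dish, driver, filter_cube, knob_grip, objective, oil, shutter_base, shutter_tip, slide_box, zero_stop
```

```bash
cat > h.py <<'E'
from cell import ctrl,get_image,nets
import cv2,numpy as np
from scipy.spatial.transform import Rotation as Ro
def proj(p,X):
    c=p["R"]@np.asarray(X,float)+p["t"]; s=c[:2]/c[2]; s=s*(1+p["k1"]*(s@s))
    f=240/np.tan(np.radians(p["vertical_fov"])/2); return s*f+[p["cx"],p["cy"]]
def st():
    s=ctrl.read_state(); print({k:np.round(s[k],4).tolist() for k in("clock","eef_pos","tool_rot","force","torque","width","qpos")}); return s
E
python3 - <<'E'
from h import *
for n in ("side","top"):
    p=get_image(n); cv2.imwrite(f"pics/{n}0.png",p["color"])
    print(n,p["vertical_fov"],np.round(p["R"],3).tolist(),np.round(p["t"],1))
    for t in ["attenuator","knob_grip","shutter_tip","shutter_base","dish","objective","filter_cube","slide_box","driver","oil"]:
        print(t,[(np.round(d["position"],1).tolist(),round(d["conf"],2),proj(p,d["position"]).round().tolist()) for d in nets.place_of(p,t)][:4])
E
```

```text
side 43.64291597219082 [[0.925, -0.38, -0.016], [-0.243, -0.558, -0.793], [0.293, 0.737, -0.609]] [-553.5  210.8 1141.3]
attenuator [([489.0, -167.6, 2.6], 0.89, [300.0, 332.0])]
knob_grip [([491.4, -165.1, 84.0], 0.6, [299.0, 301.0])]
shutter_tip [([592.7, 287.4, 86.0], 0.72, [272.0, 172.0]), ([503.8, 163.5, 97.1], 0.7, [252.0, 202.0]), ([425.0, 278.0, 90.5], 0.47, [207.0, 187.0])]
shutter_base [([467.5, 280.7, 5.2], 0.98, [227.0, 212.0]), ([543.7, 165.9, -3.3], 0.76, [271.0, 233.0]), ([623.8, 299.1, 1.7], 0.65, [284.0, 195.0])]
dish [([780.3, 75.0, 1.1], 0.64, [378.0, 229.0]), ([791.0, -131.8, -1.4], 0.57, [426.0, 281.0])]
objective [([415.0, -1.4, 1.1], 0.63, [239.0, 290.0])]
filter_cube [([612.5, 0.4, 0.8], 0.63, [325.0, 265.0]), ([511.9, 450.4, 0.4], 0.52, [227.0, 177.0])]
slide_box [([752.5, 203.6, -1.6], 0.91, [345.0, 204.0])]
driver [([513.1, 447.2, -0.6], 0.57, [228.0, 178.0]), ([614.8, -0.8, 0.9], 0.44, [326.0, 265.0])]
oil [([540.6, -428.6, 1.0], 0.8, [385.0, 428.0]), ([781.7, 74.4, -0.8], 0.7, [378.0, 229.0])]
top 47.107191529455605 [[0.029, -1.0, 0.006], [-0.997, -0.03, -0.076], [0.076, -0.004, -0.997]] [ -22.7  596.7 1194.2]
attenuator [([493.1, -167.9, -0.1], 0.86, [382.0, 290.0])]
knob_grip [([492.3, -169.0, 83.3], 0.69, [388.0, 291.0])]
shutter_tip [([594.4, 288.6, 92.3], 0.67, [172.0, 236.0]), ([506.7, 165.3, 91.8], 0.55, [228.0, 280.0]), ([431.1, 283.3, 91.2], 0.49, [171.0, 314.0])]
shutter_base [([627.3, 301.7, 7.6], 0.97, [176.0, 224.0]), ([540.7, 164.3, -2.7], 0.95, [235.0, 265.0]), ([468.0, 281.2, -0.9], 0.89, [182.0, 295.0])]
dish [([780.6, 74.0, 0.8], 0.94, [279.0, 161.0])]
objective [([413.7, -1.9, -1.2], 0.59, [307.0, 324.0])]
filter_cube [([610.0, 0.4, -0.2], 0.68, [309.0, 236.0])]
slide_box [([751.1, 200.4, -4.3], 0.8, [224.0, 172.0])]
driver [([514.4, 448.2, 1.5], 0.68, [111.0, 272.0])]
oil [([541.0, -429.9, -0.8], 0.64, [496.0, 272.0])]
```

View pics/side0.png

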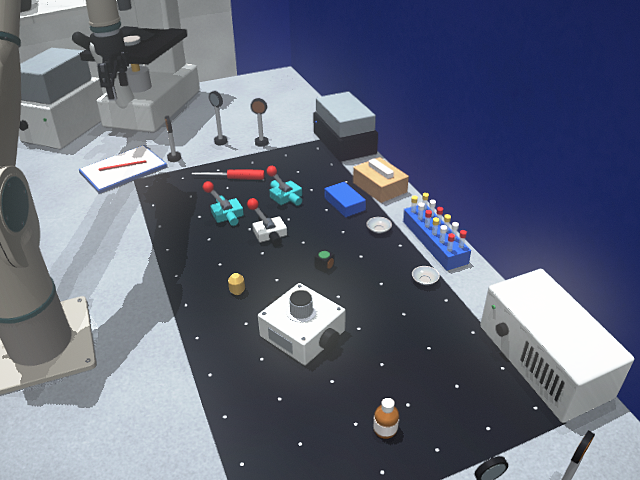

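```bash
sleep 1
```

```text
(no output)
```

View pics/top0.png

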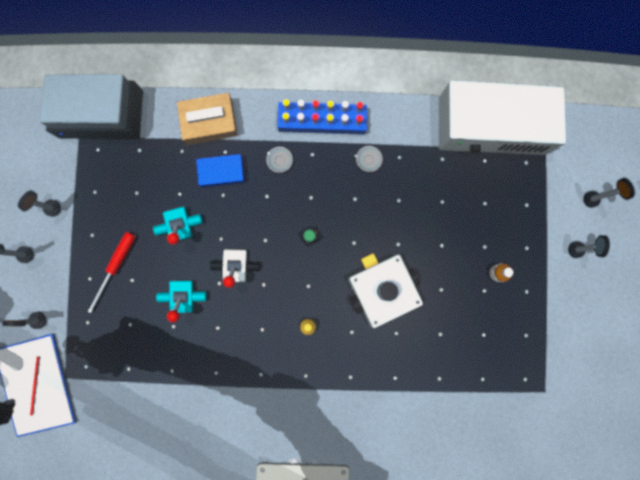

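The white shutter base is at top (235,265) / side (268,230), with its ball at top (228,281). The turquoise look-alikes are at top (178,224) and (180,297). The attenuator is at top (388,291), and its brass tab at (370,260) gives a yaw of about +27°. I'll check these in crops and refine them.

Run:
```python
from h import *
from scipy.optimize import least_squares
tiles=[]
acc={}
for n,bs in (("side",[(230,185,80,60),(250,275,105,90)]),("top",[(205,235,70,60),(340,245,95,90)])):
    for k in range(4):
        p=get_image(n)
        for t in ["knob_grip","shutter_tip","shutter_base","attenuator"]:
            for d in nets.place_of(p,t):
                acc.setdefault(t,[]).append([*d["position"],d["conf"]])
    for x,y,w,h in bs:
        tiles.append(cv2.resize(p["color"][y:y+h,x:x+w],(400,300),interpolation=cv2.INTER_CUBIC))
    np.savez(f"{n}.npz",**p)
cv2.imwrite("pics/c1.png",np.vstack([np.hstack(tiles[:2]),np.hstack(tiles[2:])]))
for t,v in acc.items():
    v=np.array(v); c=np.array([490,-166] if t in("knob_grip","attenuator") else ([505,164] if t=="shutter_tip" else [541,164]))
    m=np.linalg.norm(v[:,:2]-c,axis=1)<25; print(t,m.sum(),np.median(v[m],0).round(1),v[m].std(0).round(1))
for k in range(4):print(np.round(ctrl.read_state()["torque"],3),np.round(ctrl.read_state()["force"],2))
```

```text
knob_grip 9 [ 490.7 -165.6   82.8    0.8] [ 2.3  2.  26.8  0.2]
shutter_tip 8 [5.049e+02 1.632e+02 9.400e+01 5.000e-01] [3.2 2.1 2.6 0.1]
shutter_base 8 [540.5 165.   -2.3   0.7] [1.3 2.7 1.6 0.1]
attenuator 5 [ 490.1 -168.5    1.3    0.7] [2.3 1.3 1.9 0.1]
[-0.029  0.014  0.002] [ 0.85 -0.11  0.92]
[-0.029  0.014  0.002] [ 0.85 -0.11  0.92]
[-0.029  0.014  0.002] [ 0.85 -0.11  0.92]
[-0.029  0.014  0.002] [ 0.85 -0.11  0.92]
```

View pics/c1.png

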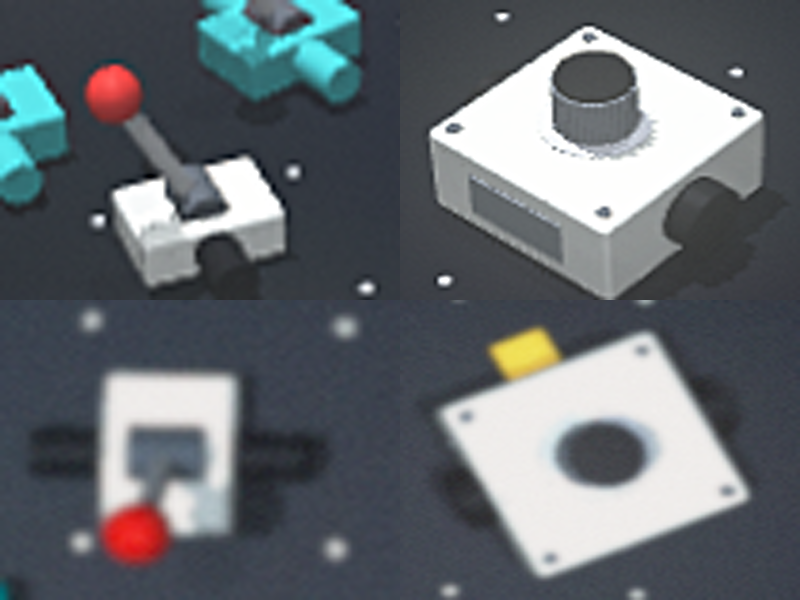

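The crops match the description: the white shutter base with the red ball leaning toward -x, and the white box with the black knob and brass tab. Next I'll fit the knob top and ball by ray intersection and compute the tool moves.

```bash
cat >> h.py <<'E'
def ray(p,uv,z):
    f=240/np.tan(np.radians(p["vertical_fov"])/2); K=np.array([[f,0,p["cx"]],[0,f,p["cy"]],[0,0,1]])
    s=cv2.undistortPoints(np.array([[uv]],float),K,np.array([p["k1"],0,0,0,0.]))[0,0]
    # note: radial k1 only, same model
    d=p["R"].T@np.array([s[0],s[1],1]); o=-p["R"].T@p["t"]; return o+d*(z-o[2])/d[2]
def plan(goal,yaw,s=None):
    s=s or ctrl.read_state(); R=Ro.from_euler("xyz",s["tool_rot"]); d=R.inv().apply(np.array(goal)-s["eef_pos"])
    Rg=Ro.from_euler("xyz",[-np.pi/2,0,yaw]); r=(R.inv()*Rg).as_rotvec()
    print("shift units",(d/50).round(2),"turn units",(r/.12).round(2))
E
python3 - <<'E'
from h import *
p=dict(np.load("top.npz",allow_pickle=True)); q=dict(np.load("side.npz",allow_pickle=True))
for p in (p,q):
  for k in("cx","cy","k1","vertical_fov"): p[k]=float(p[k])
p=dict(np.load("top.npz",allow_pickle=True))
for k in("cx","cy","k1","vertical_fov"): p[k]=float(p[k])
for nm,p in (("top",p),("side",q)):
  im=p["color"].astype(int)
  # knob top centre: optimise circle edge contrast
  g=cv2.cvtColor(p["color"],cv2.COLOR_BGR2GRAY)
  if nm=="top":
    m=(g[245:335,340:435]<100).astype(np.uint8); n,l,s,c=cv2.connectedComponentsWithStats(m)
    u0=np.array([388,291])-[340,245]; i=l[u0[1],u0[0]]; print(s[i],c[i]+[340,245])
    print("knob top",ray(p,c[i]+[340,245],97.5).round(1))
    w=cv2.findContours((l==i).astype(np.uint8),cv2.RETR_EXTERNAL,2)[0][0]; print(cv2.fitEllipse(w))
  hsv=cv2.cvtColor(p["color"],cv2.COLOR_BGR2HSV)
  r=((im[:,:,2]>130)&(im[:,:,1]<70)&(im[:,:,0]<70)).astype(np.uint8); n,l,s,c=cv2.connectedComponentsWithStats(r)
  for i in range(1,n):
    if s[i,4]>25 and abs(c[i]-np.array([228,281] if nm=="top" else [253,204])).max()<15: print("ball",c[i],s[i],ray(p,c[i],92).round(1))
  for e in((490,-167,97.5),): print(proj(p,e))
p=q
# side: top disc edges project for candidate centres
im=cv2.resize(p["color"][275:350,260:340],None,fx=8,fy=8,interpolation=cv2.INTER_CUBIC)
for c0,col in(((490.5,-166),(0,255,0)),):
  for z in(97.5,):
    P=np.array([(proj(p,[c0[0]+22*np.cos(a),c0[1]+22*np.sin(a),z])-[260,275]+.5)*8 for a in np.linspace(0,6.28,60)]).astype(int)
    cv2.polylines(im,[P],True,col,1)
cv2.imwrite("pics/c2.png",im[:600])
plan([490.5,-166,150],0.3)
E
```

```text
[ 39  37  19  18 265] [387.90188679 290.75849057]
knob top [ 493.2 -166.3   97.5]
((47.919212341308594, 45.760074615478516), (16.948331832885742, 18.2609806060791), 102.96861267089844)
ball [228.21649485 281.78350515] [223 276  11  12  97] [502.  165.2  92. ]
[388.2173255 292.3061436]
ball [252.45652174 204.34782609] [247 200  11   8  46] [503.8 162.8  92. ]
[298.33806166 296.10311791]
shift units [-11.72   1.13 -10.28] turn units [-0.    6.84 -0.  ]
```

View pics/c2.png

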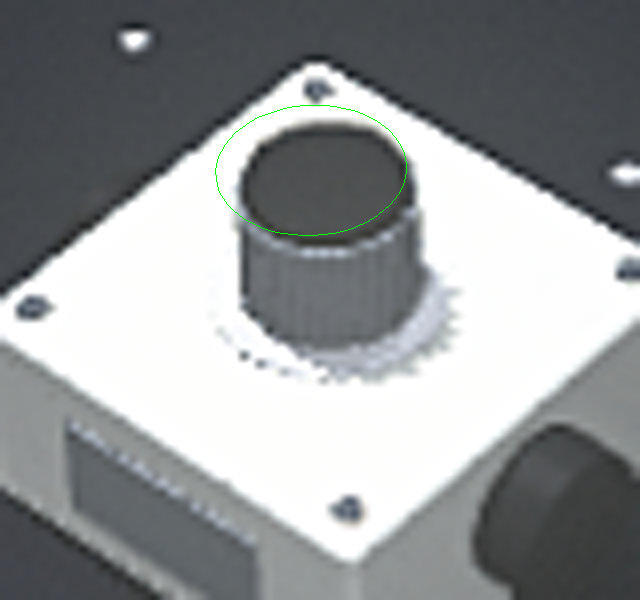

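Run:
```python
from h import *
q=dict(np.load("side.npz",allow_pickle=True))
for k in("cx","cy","k1","vertical_fov"): q[k]=float(q[k])
print(ray(q,(300.6,297.7),97.5))
# undistort model check
print(proj(q,ray(q,(300.6,297.7),97.5)))
# brass tab / box corner screws yaw from top
p=dict(np.load("top.npz",allow_pickle=True))
for k in("cx","cy","k1","vertical_fov"): p[k]=float(p[k])
sc=np.array([95/400,90/300])
C=[ray(p,np.array([340,245])+(np.array(u)-[400,300])*sc-.25,60) for u in((467,416),(643,350),(727,491),(550,558))]
print(np.round(C,1),np.mean(C,0).round(1))
C=[ray(q,np.array([250,275])+(np.array(u)-[400,0])*np.array([105/400,.3])-.25,60) for u in((454,128),(589,38),(739,112),(603,212))]
print(np.round(C,1),np.mean(C,0).round(1))
```

```text
[ 492.29704108 -172.6529258    97.5       ]
[300.6 297.7]
[[ 514.8 -102.1   60. ]
 [ 559.7 -191.    60. ]
 [ 470.3 -235.9   60. ]
 [ 425.3 -146.5   60. ]] [ 492.5 -168.8   60. ]
[[ 426.8 -147.2   60. ]
 [ 515.  -102.9   60. ]
 [ 561.  -190.8   60. ]
 [ 471.3 -235.9   60. ]] [ 493.5 -169.2   60. ]
```

Emit:
{"api": "step_arm", "payload": {"moves": "-.74 0 -.65 0 0 0 1;-.74 0 -.65 0 0 0 1;-.74 0 -.65 0 0 0 1;-.74 0 -.65 0 0 0 1;-.74 0 -.65 0 0 0 1;-.74 0 -.65 0 0 0 1;-.74 0 -.65 0 0 0 1;-.74 0 -.65 0 0 0 1;-.74 0 -.65 0 0 0 1;-.74 0 -.65 0 0 0 1;-.74 0 -.65 0 0 0 1;-.74 0 -.65 0 0 0 1;-.74 0 -.65 0 0 0 1;-.74 0 -.65 0 0 0 1;-.74 0 -.65 0 0 0 1;-.74 0 -.65 0 0 0 1;0 0 0 0 0 0 1"}}

```text
clock: 5.05
eef_pos: [494.3, -182.6, 206.7]
tool_rot: [-1.576, 0.004, 1.11]
force: [-0.6, -0.2, -0.5]
width: 85.0
```

Emit:
{"api": "step_arm", "payload": {"moves": "0 0 0 0 1 0 1;0 0 0 0 1 0 1;0 0 0 0 1 0 1;0 0 0 0 1 0 1;0 0 0 0 1 0 1;0 0 0 0 1 0 1;0 0 0 0 1 0 1;0 0 0 0 1 0 1;0 0 0 0 1 0 1;0 0 0 0 1 0 1;0 0 0 0 1 0 1;0 0 0 0 1 0 1;0 0 0 0 1 0 1;0 0 0 0 1 0 1;0 0 0 0 1 0 1;0 0 0 0 1 0 1;0 0 0 0 1 0 1;0 0 0 0 1 0 1;0 0 0 0 1 0 1;0 0 0 0 1 0 1"}}

```text
clock: 7.05
eef_pos: [493.6, -173.1, 206.4]
tool_rot: [-1.57, 0.001, -1.283]
force: [0.6, -0.5, -0.3]
width: 85.6
```

Run:
```python
from h import *
s=st(); plan([493,-169,140],-1.63,s)
```

```text
{'clock': 7.05, 'eef_pos': [493.6017, -173.0584, 206.3592], 'tool_rot': [-1.5703, 0.0005, -1.2833], 'force': [0.5928, -0.4658, -0.2692], 'torque': [0.0036, -0.0024, -0.0131], 'width': 85.5807, 'qpos': [-0.2494, 0.5696, 0.825, 1.884, -0.523, 0.918, -0.4566]}
shift units [-0.08  1.33  0.01] turn units [-0.    2.89 -0.  ]
```

Emit:
{"api": "step_arm", "payload": {"moves": "0 0 0 0 1 0 1;0 0 0 0 1 0 1;0 0 0 0 .9 0 1;0 0 0 0 0 0 1;0 0 0 0 0 0 1"}}

```text
clock: 7.55
eef_pos: [493.5, -173.3, 206.2]
tool_rot: [-1.571, 0.0, -1.624]
force: [-0.6, 0.2, -0.1]
width: 85.3
```

Run:
```python
from h import *
s=st(); plan([493,-169,130],-1.63,s)
for n in("top","side"):
    p=get_image(n); cv2.imwrite(f"pics/{n}1.png",p["color"])
```

```text
{'clock': 7.55, 'eef_pos': [493.4904, -173.321, 206.2087], 'tool_rot': [-1.571, 0.0002, -1.6239], 'force': [-0.5621, 0.1735, -0.0952], 'torque': [-0.0399, -0.0187, 0.016], 'width': 85.3293, 'qpos': [-0.2998, 0.6065, 0.9242, 1.885, -0.5929, 0.9517, -0.7232]}
shift units [-0.09  1.52 -0.01] turn units [ 0.    0.05 -0.  ]
```

View pics/side1.png

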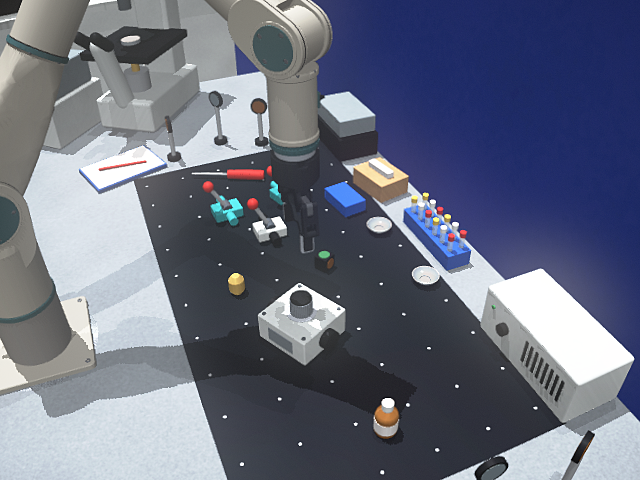

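Emit:
{"api": "step_arm", "payload": {"moves": "-.09 .5 0 0 0 0 1;0 .5 0 0 0 0 1;0 .5 0 0 0 0 1;0 .5 0 0 0 0 1;0 .4 0 0 0 0 1;0 .3 0 0 0 0 1;0 0 0 0 0 0 1;0 0 0 0 0 0 1"}}

```text
clock: 8.45
eef_pos: [493.9, -169.7, 71.7]
tool_rot: [-1.57, -0.0, -1.627]
force: [-0.3, -0.2, 0.7]
width: 84.9
```

Run:
```python
from h import *
s=st(); plan([493,-169,67],-1.63,s)
t=[]
for n in("top","side"):
    p=get_image(n); 
    u=proj(p,[493,-169,90]).astype(int); t.append(cv2.resize(p["color"][u[1]-40:u[1]+40,u[0]-40:u[0]+40],(400,400),interpolation=2))
cv2.imwrite("pics/c3.png",np.hstack(t))
```

```text
{'clock': 8.45, 'eef_pos': [493.9332, -169.7068, 71.6756], 'tool_rot': [-1.5704, -0.0002, -1.627], 'force': [-0.3017, -0.1766, 0.6665], 'torque': [-0.0524, 0.0039, 0.0348], 'width': 84.9349, 'qpos': [-0.1728, 0.7731, 0.7183, 2.0044, -0.8207, 0.6792, -0.5453]}
shift units [-0.01  0.09 -0.02] turn units [-0.    0.02  0.  ]
```

View pics/c3.png

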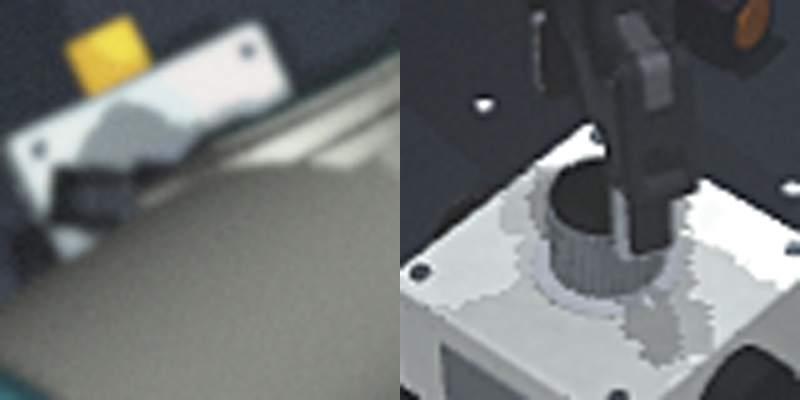

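Emit:
{"api": "step_arm", "payload": {"moves": "0 .08 -.02 0 0 0 .6;0 0 0 0 0 0 .56;0 0 0 0 0 0 .56;0 0 0 0 0 0 .56;0 0 0 0 0 0 .56"}}

```text
clock: 9.05
eef_pos: [492.8, -169.3, 67.4]
tool_rot: [-1.571, 0.0, -1.627]
force: [0.1, -0.1, 0.2]
width: 47.6
```

Run:
```python
from h import *
s=st()
```

```text
{'clock': 9.05, 'eef_pos': [492.8106, -169.2735, 67.3952], 'tool_rot': [-1.5706, 0.0, -1.627], 'force': [0.1095, -0.1305, 0.2172], 'torque': [-0.0361, 0.0201, -0.0067], 'width': 47.6453, 'qpos': [-0.1683, 0.7776, 0.7101, 2.0096, -0.8293, 0.6691, -0.5374]}
```

Emit:
{"api": "step_arm", "payload": {"moves": "0 0 0 0 0 0 .4;0 0 0 0 0 0 .4;0 0 0 0 0 0 .4;0 0 0 0 0 0 .4"}}

```text
clock: 9.45
eef_pos: [492.9, -167.5, 68.0]
tool_rot: [-1.571, 0.004, -1.626]
force: [-1.7, 4.0, 11.1]
width: 36.6
```

Run:
```python
from h import *
s=st()
```

```text
{'clock': 9.45, 'eef_pos': [492.9104, -167.4908, 68.0306], 'tool_rot': [-1.5706, 0.0036, -1.6261], 'force': [-1.7093, 3.9535, 11.0624], 'torque': [0.985, 0.3756, 0.037], 'width': 36.6132, 'qpos': [-0.169, 0.7761, 0.7096, 2.0095, -0.8297, 0.6723, -0.5374]}
```

Run:
```python
from h import *
t=[]
for n in("top","side"):
    p=get_image(n); 
    u=proj(p,[493,-169,90]).astype(int); t.append(cv2.resize(p["color"][u[1]-40:u[1]+40,u[0]-40:u[0]+40],(400,400),interpolation=2))
cv2.imwrite("pics/c4.png",np.hstack(t)); st()
```

```text
{'clock': 9.55, 'eef_pos': [492.8705, -167.5026, 68.0345], 'tool_rot': [-1.5707, 0.0035, -1.626], 'force': [-1.4976, 3.892, 9.8484], 'torque': [0.936, 0.2876, 0.0201], 'width': 36.9444, 'qpos': [-0.169, 0.776, 0.7096, 2.0096, -0.8296, 0.6723, -0.5373]}
```

View pics/c4.png

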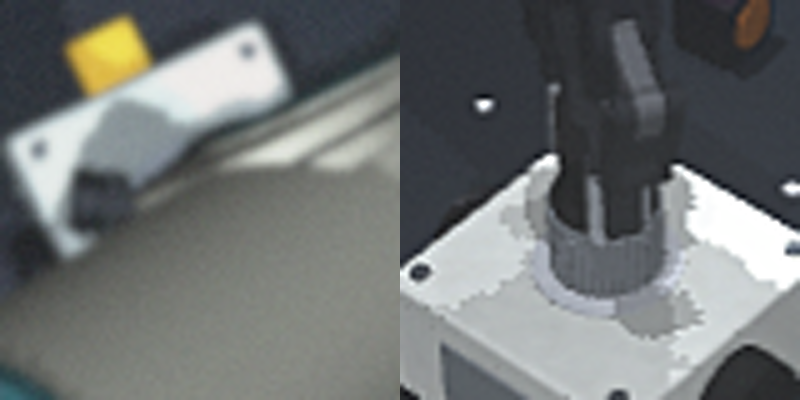

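Run:
```python
from h import *
p=get_image("side"); u=np.array([260,260]); k=8
im=cv2.resize(p["color"][260:335,250:350],(800,600),interpolation=2); u=np.array([250,260])
def mk(X,c): 
    a=((proj(p,X)-u+.5)*8).astype(int); cv2.circle(im,tuple(a),4,c,-1); print(X,a)
for w in(-18.5,18.5):
  for dx in(-11,11):
    mk([493+dx,-167.5+w,68],(0,0,255)); mk([493+dx,-167.5+w,97.5],(0,255,0))
for a in np.linspace(0,6.28,30): mk([493+22*np.cos(a),-169+22*np.sin(a),97.5],(255,200,0))
cv2.imwrite("pics/c5.png",im)
```

```text
[482, -186.0, 68] [392 447]
[482, -186.0, 97.5] [387 354]
[504, -186.0, 68] [480 420]
[504, -186.0, 97.5] [477 328]
[482, -149.0, 68] [336 345]
[482, -149.0, 97.5] [331 253]
[504, -149.0, 68] [423 320]
[504, -149.0, 97.5] [419 228]
[np.float64(515.0), np.float64(-169.0), 97.5] [494 269]
[np.float64(514.4861715591702), np.float64(-164.27301028878782), 97.5] [485 256]
[np.float64(512.968688024554), np.float64(-159.7668261914966), 97.5] [471 246]
[np.float64(510.518433596022), np.float64(-155.6919391216539), 97.5] [455 238]
[np.float64(507.24986376563334), np.float64(-152.238693885592), 97.5] [437 233]
[np.float64(503.3156589097234), np.float64(-149.56839735744262), 97.5] [417 230]
[np.float64(498.8995923325667), np.float64(-147.805783564625), 97.5] [397 230]
[np.float64(494.2079459072487), np.float64(-147.03318715231632), 97.5] [377 234]
[np.float64(489.45987430355535), np.float64(-147.2866973941463), 97.5] [358 240]
[np.float64(484.877167905948), np.float64(-148.55447240172464), 97.5] [342 248]
[np.float64(480.67389261288696), np.float64(-150.77729227909975), 97.5] [328 259]
[np.float
[... 827 characters left out ...]
119435), np.float64(-190.70191608365985), 97.5] [425 359]
[np.float64(494.13796885088124), np.float64(-190.9705490804036), 97.5] [445 354]
[np.float64(498.832052427808), np.float64(-190.2129008973148), 97.5] [463 346]
[np.float64(503.2537110587513), np.float64(-188.46436255117646), 97.5] [478 336]
[np.float64(507.1964016564185), np.float64(-185.80661119945478), 97.5] [490 324]
[np.float64(510.4759545333119), np.float64(-182.36379486334684), 97.5] [498 310]
[np.float64(512.9391762765813), np.float64(-178.2967332655841), 97.5] [501 296]
[np.float64(514.4710056691574), np.float64(-173.795405671579), 97.5] [500 282]
[np.float64(514.9998883920942), np.float64(-169.07007663944904), 97.5] [494 269]
```

View pics/c5.png

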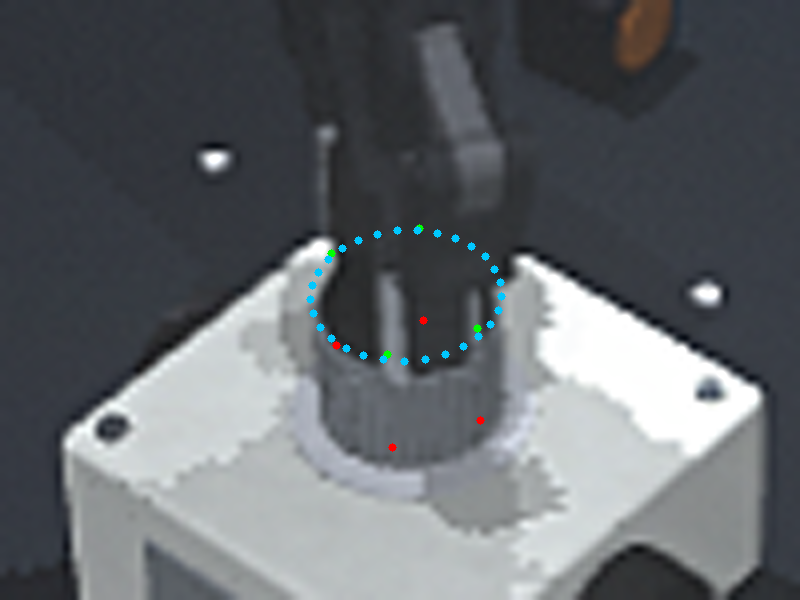

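Run:
```python
from h import *
p=get_image("side"); u=proj(p,[493,-169,90]).astype(int)-40
for z in(71.7,80,85,90,95):
  print(z,[((proj(p,[493+dx,-169.7+w,z])-u+.5)*5).astype(int)+[400,0] for dx in(-11,11) for w in(-42.5,-57)])
```

```text
71.7 [array([620, 324]), array([635, 351]), array([676, 307]), array([691, 333])]
80 [array([619, 308]), array([634, 334]), array([676, 291]), array([691, 317])]
85 [array([619, 298]), array([634, 325]), array([676, 281]), array([691, 307])]
90 [array([618, 288]), array([633, 315]), array([675, 271]), array([691, 297])]
95 [array([618, 278]), array([633, 305]), array([675, 261]), array([690, 287])]
```

Run:
```python
from h import *
p=get_image("side")
im=cv2.imread("pics/side1.png"); u=np.array([250,180]); im=cv2.resize(im[180:255+20,250:350],(800,760),interpolation=2)[:600]
for z,c in((206,(0,0,255)),(219,(0,255,0))):
  for dx in(-11,11):
    for w in (-42.5,42.5,-57,57):
      a=((proj(p,[493.5+dx,-173.3+w,z])-u+.5)*8).astype(int); print(z,dx,w,a); cv2.circle(im,tuple(a.tolist()),4,c,-1)
cv2.imwrite("pics/c6.png",im)
```

```text
206 -11 -42.5 [420 708]
206 -11 42.5 [282 479]
206 -11 -57 [445 750]
206 -11 57 [260 443]
206 11 -42.5 [518 681]
206 11 42.5 [375 455]
206 11 -57 [544 722]
206 11 57 [352 419]
219 -11 -42.5 [418 660]
219 -11 42.5 [279 432]
219 -11 -57 [443 702]
219 -11 57 [257 396]
219 11 -42.5 [517 633]
219 11 42.5 [373 408]
219 11 -57 [543 674]
219 11 57 [350 373]
```

View pics/c6.png

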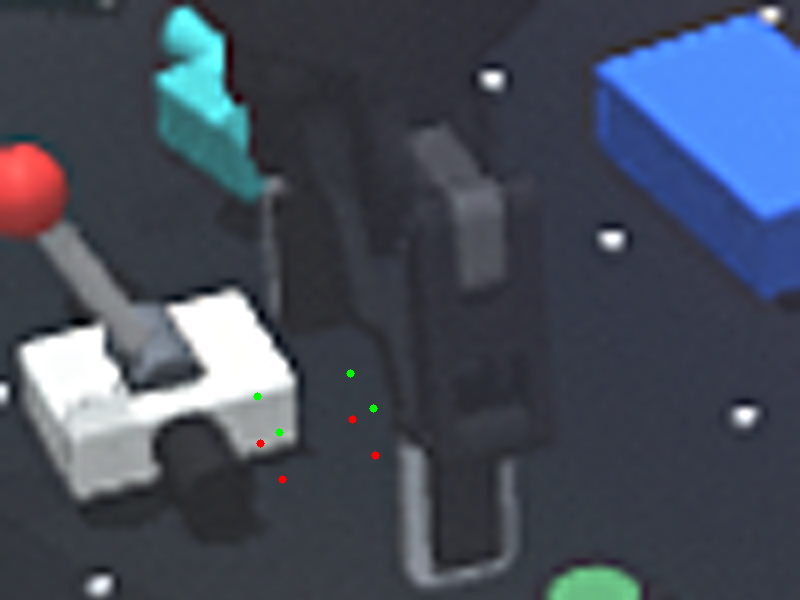

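The grip closed to 36.6 mm with about 11 N upward, and the side view shows the finger tips near the knob rim at z of about 90. So the real fingertips sit about 20 mm higher than the reported TCP suggests. I'll open, lower, and check again.

Emit:
{"api": "step_arm", "payload": {"moves": "0 0 0 0 0 0 .9;0 0 0 0 0 0 .9;0 0 0 0 0 0 .9;0 0 0 0 0 0 .9;0 .1 0 0 0 0 .9;0 .1 0 0 0 0 .9;0 0 0 0 0 0 .9"}}

```text
clock: 10.4
eef_pos: [492.1, -169.0, 56.4]
tool_rot: [-1.572, 0.0, -1.627]
force: [-0.7, 0.1, 0.1]
width: 77.4
```

Run:
```python
from h import *
s=st()
p=get_image("side"); u=np.array([250,260]); 
im=cv2.resize(p["color"][260:335,250:350],(800,600),interpolation=2)
for z,c in((60,(0,0,255)),(70,(0,255,0)),(80,(255,0,0)),(90,(0,255,255))):
  for dx in(-11,11):
    w=-s["width"]/2
    a=((proj(p,[s["eef_pos"][0]+dx,s["eef_pos"][1]+w,z])-u+.5)*8).astype(int); cv2.circle(im,tuple(a.tolist()),4,c,-1)
cv2.imwrite("pics/c7.png",im)
```

```text
{'clock': 10.4, 'eef_pos': [492.1291, -169.0091, 56.4183], 'tool_rot': [-1.5723, 0.0005, -1.6271], 'force': [-0.7071, 0.0535, 0.1321], 'torque': [-0.0119, -0.0303, -0.0166], 'width': 77.3738, 'qpos': [-0.1561, 0.7924, 0.6902, 2.0151, -0.8487, 0.6487, -0.5217]}
```

View pics/c7.png

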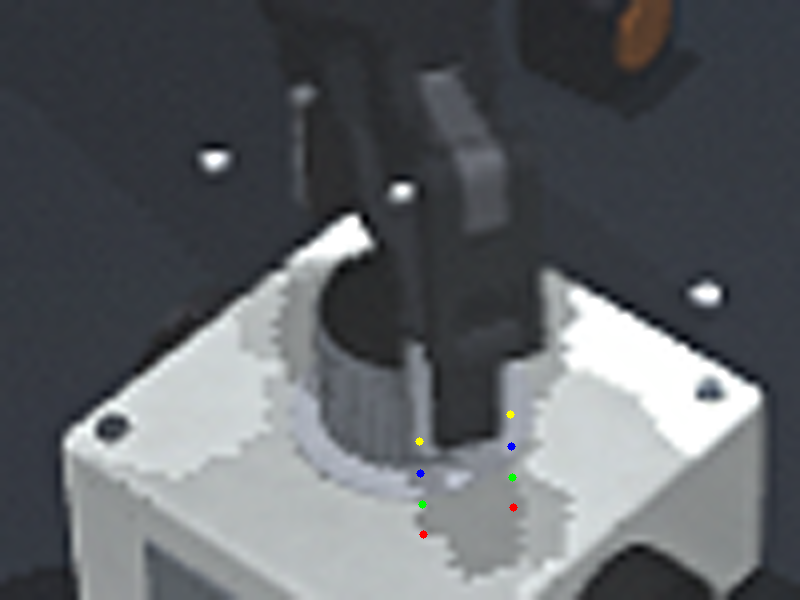

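Emit:
{"api": "step_arm", "payload": {"moves": "0 .1 0 0 0 0 .9;0 .1 0 0 0 0 .7;0 0 -.02 0 0 0 .56;0 0 0 0 0 0 .56;0 0 0 0 0 0 .56;0 0 0 0 0 0 .56"}}

```text
clock: 11.05
eef_pos: [491.8, -169.3, 47.4]
tool_rot: [-1.57, -0.0, -1.627]
force: [0.1, -0.4, -0.2]
width: 47.8
```

Run:
```python
from h import *
s=st()
p=get_image("side"); u=np.array([250,260]); 
im=cv2.resize(p["color"][260:335,250:350],(800,600),interpolation=2)
for z,c in((60,(0,0,255)),(70,(0,255,0)),(80,(255,0,0)),(90,(0,255,255))):
  for dx in(-11,11):
    w=-s["width"]/2
    a=((proj(p,[s["eef_pos"][0]+dx,s["eef_pos"][1]+w,z])-u+.5)*8).astype(int); cv2.circle(im,tuple(a.tolist()),4,c,-1)
cv2.imwrite("pics/c8.png",im)
```

```text
{'clock': 11.05, 'eef_pos': [491.8491, -169.3167, 47.4483], 'tool_rot': [-1.5705, -0.0001, -1.627], 'force': [0.1165, -0.4135, -0.2067], 'torque': [-0.021, -0.045, -0.0364], 'width': 47.8263, 'qpos': [-0.1447, 0.8033, 0.6718, 2.0214, -0.868, 0.6273, -0.5046]}
```

View pics/c8.png

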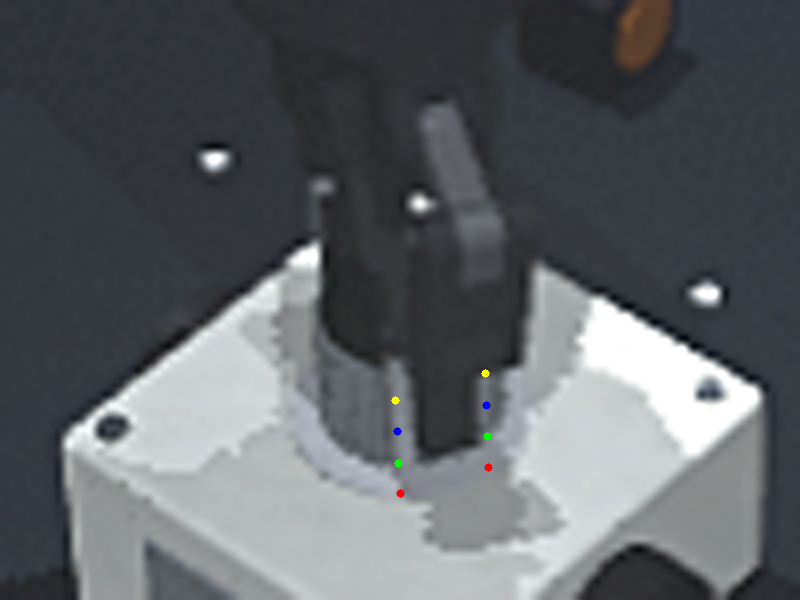

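Emit:
{"api": "step_arm", "payload": {"moves": "0 0 0 0 0 0 .4;0 0 0 0 0 0 .4;0 0 0 0 0 0 .4;0 0 0 0 0 0 .4"}}

```text
clock: 11.5
eef_pos: [491.9, -167.4, 47.8]
tool_rot: [-1.571, 0.003, -1.626]
force: [-1.0, 3.0, 7.7]
width: 39.4
```

Run:
```python
from h import *
s=st()
```

```text
{'clock': 11.5, 'eef_pos': [491.8629, -167.4284, 47.8354], 'tool_rot': [-1.5707, 0.0033, -1.6261], 'force': [-0.9604, 2.9825, 7.6798], 'torque': [0.7509, 0.1834, -0.0477], 'width': 39.4302, 'qpos': [-0.1454, 0.8021, 0.6709, 2.0217, -0.8684, 0.63, -0.5046]}
```

Emit:
{"api": "step_arm", "payload": {"moves": "-.04 0 0 0 0 0 .4;0 0 0 0 0 0 .4;0 0 0 0 0 0 .4"}}

```text
clock: 11.8
eef_pos: [491.9, -167.4, 47.8]
tool_rot: [-1.57, 0.0, -1.627]
force: [-1.2, 0.3, 5.8]
width: 39.4
```

```bash
cat > r.py <<'E'
from cell import ctrl
import numpy as np,json
s=ctrl.read_state()
l="%.2f yaw %.2f deg pos %s F %s T %s w %.1f q7 %.2f"%(s["clock"],np.degrees(s["tool_rot"][2]),np.round(s["eef_pos"],1),np.round(s["force"],1),np.round(s["torque"],3),s["width"],s["qpos"][6])
print(l); open("log.txt","a").write(l+"\n")
E
python3 r.py
```

```text
11.80 yaw -93.23 deg pos [ 491.9 -167.4   47.8] F [-1.2  0.3  5.8] T [0.099 0.291 0.062] w 39.4 q7 -0.51
```

Emit:
{"api": "step_arm", "payload": {"moves": "0 0 0 0 -.4 0 .4;0 0 0 0 0 0 .4"}}

```text
clock: 12.0
eef_pos: [491.9, -167.6, 47.8]
tool_rot: [-1.57, -0.0, -1.579]
force: [0.0, 1.3, 2.3]
width: 39.4
```

```bash
python3 r.py
```

```text
12.00 yaw -90.49 deg pos [ 491.9 -167.6   47.8] F [0.  1.3 2.3] T [-0.019 -0.115 -0.189] w 39.4 q7 -0.47
```

Emit:
{"api": "step_arm", "payload": {"moves": "0 0 0 0 -.4 0 .4;0 0 0 0 0 0 .4"}}

```text
clock: 12.2
eef_pos: [492.0, -167.7, 47.8]
tool_rot: [-1.57, -0.0, -1.531]
force: [-2.6, -0.7, 8.5]
width: 39.0
```

```bash
python3 r.py
```

```text
12.20 yaw -87.74 deg pos [ 492.  -167.7   47.8] F [-2.6 -0.7  8.5] T [-0.164  0.719 -0.102] w 39.0 q7 -0.43
```

Emit:
{"api": "step_arm", "payload": {"moves": "0 0 0 0 -.4 0 .4;0 0 0 0 0 0 .4"}}

```text
clock: 12.4
eef_pos: [491.9, -167.8, 47.8]
tool_rot: [-1.57, -0.001, -1.483]
force: [-2.1, -0.1, 8.3]
width: 39.5
```

```bash
python3 r.py
```

```text
12.40 yaw -84.98 deg pos [ 491.9 -167.8   47.8] F [-2.1 -0.1  8.3] T [0.006 0.433 0.035] w 39.5 q7 -0.40
```

Emit:
{"api": "step_arm", "payload": {"moves": "0 0 0 0 -.4 0 .4;0 0 0 0 0 0 .4"}}

```text
clock: 12.6
eef_pos: [491.9, -167.9, 47.8]
tool_rot: [-1.57, -0.001, -1.435]
force: [-1.2, -0.0, 6.5]
width: 39.1
```

```bash
python3 r.py
```

```text
12.60 yaw -82.24 deg pos [ 491.9 -167.9   47.8] F [-1.2 -0.   6.5] T [-0.011  0.209 -0.   ] w 39.1 q7 -0.36
```

Emit:
{"api": "step_arm", "payload": {"moves": "0 0 0 0 -.4 0 .4;0 0 0 0 0 0 .4"}}

```text
clock: 12.8
eef_pos: [492.0, -167.9, 47.8]
tool_rot: [-1.57, -0.001, -1.387]
force: [-0.3, 0.3, 3.1]
width: 39.4
```

```bash
python3 r.py
```

```text
12.80 yaw -79.49 deg pos [ 492.  -167.9   47.8] F [-0.3  0.3  3.1] T [-0.015 -0.223  0.079] w 39.4 q7 -0.33
```

Emit:
{"api": "step_arm", "payload": {"moves": "0 0 0 0 -.4 0 .4;0 0 0 0 0 0 .4"}}

```text
clock: 13.0
eef_pos: [491.9, -168.1, 47.8]
tool_rot: [-1.57, -0.001, -1.339]
force: [-2.6, -1.1, 7.3]
width: 39.4
```

```bash
python3 r.py
```

```text
13.00 yaw -76.73 deg pos [ 491.9 -168.1   47.8] F [-2.6 -1.1  7.3] T [-0.102  0.366  0.166] w 39.4 q7 -0.29
```

Emit:
{"api": "step_arm", "payload": {"moves": "0 0 0 0 -.4 0 .4;0 0 0 0 0 0 .4"}}

```text
clock: 13.2
eef_pos: [492.0, -168.2, 47.8]
tool_rot: [-1.57, -0.001, -1.291]
force: [-1.7, -1.6, 7.1]
width: 39.2
```

```bash
python3 r.py
```

```text
13.20 yaw -73.99 deg pos [ 492.  -168.2   47.8] F [-1.7 -1.6  7.1] T [-0.086  0.31   0.217] w 39.2 q7 -0.26
```

Emit:
{"api": "step_arm", "payload": {"moves": "0 0 0 0 -.4 0 .4;0 0 0 0 0 0 .4"}}

```text
clock: 13.4
eef_pos: [492.1, -168.3, 47.8]
tool_rot: [-1.57, -0.002, -1.245]
force: [-1.8, 0.1, 8.8]
width: 39.4
```

```bash
python3 r.py
```

```text
13.40 yaw -71.33 deg pos [ 492.1 -168.3   47.8] F [-1.8  0.1  8.8] T [-0.247  0.357 -0.197] w 39.4 q7 -0.22
```

Emit:
{"api": "step_arm", "payload": {"moves": "0 0 0 0 -.4 0 .4;0 0 0 0 0 0 .4"}}

```text
clock: 13.6
eef_pos: [492.1, -168.4, 47.8]
tool_rot: [-1.57, -0.002, -1.197]
force: [-2.3, -2.0, 6.7]
width: 39.5
```

```bash
python3 r.py
```

```text
13.60 yaw -68.58 deg pos [ 492.1 -168.4   47.8] F [-2.3 -2.   6.7] T [-0.316  0.301 -0.12 ] w 39.5 q7 -0.19
```

Emit:
{"api": "step_arm", "payload": {"moves": "0 0 0 0 -.5 0 .4;0 0 0 0 -.5 0 .4;0 0 0 0 0 0 .4"}}

```text
clock: 13.9
eef_pos: [492.3, -168.6, 47.8]
tool_rot: [-1.57, -0.002, -1.076]
force: [-2.9, -3.9, 7.5]
width: 39.2
```

```bash
python3 r.py
```

```text
13.90 yaw -61.66 deg pos [ 492.3 -168.6   47.8] F [-2.9 -3.9  7.5] T [-0.684  0.679  0.058] w 39.2 q7 -0.10
```

Emit:
{"api": "step_arm", "payload": {"moves": "0 0 0 0 -.5 0 .4;0 0 0 0 0 0 .4"}}

```text
clock: 14.1
eef_pos: [492.2, -168.8, 47.8]
tool_rot: [-1.571, -0.003, -1.016]
force: [-1.4, -3.1, 7.0]
width: 39.1
```

```bash
python3 r.py
```

```text
14.10 yaw -58.23 deg pos [ 492.2 -168.8   47.8] F [-1.4 -3.1  7. ] T [-0.474  0.284  0.198] w 39.1 q7 -0.06
```

Emit:
{"api": "step_arm", "payload": {"moves": "0 0 0 0 -.4 0 .4;0 0 0 0 0 0 .4"}}

```text
clock: 14.3
eef_pos: [492.3, -168.9, 47.9]
tool_rot: [-1.571, -0.003, -0.968]
force: [-0.4, -4.0, 6.4]
width: 39.3
```

```bash
python3 r.py
```

```text
14.30 yaw -55.49 deg pos [ 492.3 -168.9   47.9] F [-0.4 -4.   6.4] T [-0.537  0.287  0.258] w 39.3 q7 -0.02
```

Emit:
{"api": "step_arm", "payload": {"moves": "0 0 0 0 -.3 0 .4;0 0 0 0 0 0 .4"}}

```text
clock: 14.5
eef_pos: [492.4, -169.0, 47.8]
tool_rot: [-1.571, -0.003, -0.933]
force: [-0.3, -3.0, 5.9]
width: 39.1
```

```bash
python3 r.py
```

```text
14.50 yaw -53.47 deg pos [ 492.4 -169.    47.8] F [-0.3 -3.   5.9] T [-0.538  0.267  0.162] w 39.1 q7 0.00
```

Emit:
{"api": "step_arm", "payload": {"moves": "0 0 0 0 -.3 0 .4;0 0 0 0 0 0 .4"}}

```text
clock: 14.7
eef_pos: [492.5, -169.0, 47.8]
tool_rot: [-1.571, -0.003, -0.898]
force: [-1.0, -3.9, 6.1]
width: 39.4
```

```bash
python3 r.py
```

```text
14.70 yaw -51.48 deg pos [ 492.5 -169.    47.8] F [-1.  -3.9  6.1] T [-0.622  0.049 -0.253] w 39.4 q7 0.02
```

Emit:
{"api": "step_arm", "payload": {"moves": ".03 0 -.025 0 -.3 0 .4;0 0 0 0 0 0 .4"}}

```text
clock: 14.9
eef_pos: [492.5, -169.1, 47.8]
tool_rot: [-1.569, -0.0, -0.861]
force: [0.1, 0.9, 8.0]
width: 39.6
```

```bash
python3 r.py
```

```text
14.90 yaw -49.34 deg pos [ 492.5 -169.1   47.8] F [0.1 0.9 8. ] T [ 0.056  0.051 -0.112] w 39.6 q7 0.05
```

Emit:
{"api": "step_arm", "payload": {"moves": "0 0 0 0 -.25 0 .4;0 0 0 0 0 0 .4"}}

```text
clock: 15.1
eef_pos: [492.6, -169.2, 47.8]
tool_rot: [-1.57, -0.001, -0.831]
force: [0.3, -0.3, 8.8]
width: 39.4
```

```bash
python3 r.py
```

```text
15.10 yaw -47.61 deg pos [ 492.6 -169.2   47.8] F [ 0.3 -0.3  8.8] T [ 0.057  0.048 -0.067] w 39.4 q7 0.07
```

Emit:
{"api": "step_arm", "payload": {"moves": "0 0 0 0 -.3 0 .4;0 0 0 0 0 0 .4"}}

```text
clock: 15.3
eef_pos: [492.6, -169.2, 47.8]
tool_rot: [-1.57, -0.001, -0.795]
force: [0.0, -0.2, 8.8]
width: 39.1
```

```bash
python3 r.py
```

```text
15.30 yaw -45.53 deg pos [ 492.6 -169.2   47.8] F [ 0.  -0.2  8.8] T [ 0.044  0.065 -0.027] w 39.1 q7 0.10
```

Emit:
{"api": "step_arm", "payload": {"moves": "0 0 0 0 -.2 0 .4;0 0 0 0 0 0 .4"}}

```text
clock: 15.5
eef_pos: [492.6, -169.2, 47.8]
tool_rot: [-1.57, -0.001, -0.771]
force: [-0.4, -1.0, 7.3]
width: 39.3
```

```bash
python3 r.py
```

```text
15.50 yaw -44.17 deg pos [ 492.6 -169.2   47.8] F [-0.4 -1.   7.3] T [0.056 0.081 0.019] w 39.3 q7 0.11
```

Emit:
{"api": "step_arm", "payload": {"moves": "0 0 0 0 -.5 0 .4;0 0 0 0 -.4 0 .4;0 0 0 0 0 0 .4"}}

```text
clock: 15.8
eef_pos: [492.8, -169.5, 47.8]
tool_rot: [-1.57, -0.002, -0.662]
force: [-0.1, -0.9, 5.6]
width: 39.4
```

```bash
python3 r.py
```

```text
15.80 yaw -37.92 deg pos [ 492.8 -169.5   47.8] F [-0.1 -0.9  5.6] T [0.015 0.06  0.16 ] w 39.4 q7 0.19
```

Emit:
{"api": "step_arm", "payload": {"moves": "0 0 0 0 -.4 0 .4;0 0 0 0 0 0 .4"}}

```text
clock: 16.0
eef_pos: [492.9, -169.5, 47.8]
tool_rot: [-1.57, -0.002, -0.613]
force: [1.5, -0.7, 7.7]
width: 39.3
```

```bash
python3 r.py
```

```text
16.00 yaw -35.15 deg pos [ 492.9 -169.5   47.8] F [ 1.5 -0.7  7.7] T [-0.046  0.043  0.241] w 39.3 q7 0.22
```

Emit:
{"api": "step_arm", "payload": {"moves": "0 0 0 0 -.2 0 .4;0 0 0 0 0 0 .4"}}

```text
clock: 16.2
eef_pos: [493.0, -169.6, 47.8]
tool_rot: [-1.57, -0.002, -0.59]
force: [0.8, -1.5, 7.2]
width: 39.4
```

```bash
python3 r.py
```

```text
16.20 yaw -33.82 deg pos [ 493.  -169.6   47.8] F [ 0.8 -1.5  7.2] T [-0.101  0.017  0.157] w 39.4 q7 0.24
```

Emit:
{"api": "step_arm", "payload": {"moves": "0 0 0 0 -.2 0 .4;0 0 0 0 0 0 .4"}}

```text
clock: 16.4
eef_pos: [493.1, -169.6, 47.8]
tool_rot: [-1.57, -0.002, -0.567]
force: [0.6, 0.4, 6.8]
width: 39.1
```

```bash
python3 r.py
```

```text
16.40 yaw -32.50 deg pos [ 493.1 -169.6   47.8] F [0.6 0.4 6.8] T [-0.114 -0.125 -0.063] w 39.1 q7 0.25
```

Emit:
{"api": "step_arm", "payload": {"moves": "0 0 0 0 -.2 0 .4;0 0 0 0 0 0 .4"}}

```text
clock: 16.6
eef_pos: [493.1, -169.6, 47.8]
tool_rot: [-1.57, -0.002, -0.544]
force: [0.0, -0.4, 6.8]
width: 39.0
```

```bash
python3 r.py
```

```text
16.60 yaw -31.15 deg pos [ 493.1 -169.6   47.8] F [ 0.  -0.4  6.8] T [-0.171 -0.124 -0.162] w 39.0 q7 0.27
```

Emit:
{"api": "step_arm", "payload": {"moves": "0 0 0 0 -.3 0 .4;0 0 0 0 0 0 .4"}}

```text
clock: 16.8
eef_pos: [493.2, -169.7, 47.8]
tool_rot: [-1.57, -0.003, -0.508]
force: [0.6, -1.5, 6.6]
width: 39.6
```

```bash
python3 r.py
```

```text
16.80 yaw -29.09 deg pos [ 493.2 -169.7   47.8] F [ 0.6 -1.5  6.6] T [-0.071 -0.01  -0.227] w 39.6 q7 0.29
```

Emit:
{"api": "step_arm", "payload": {"moves": "0 0 0 0 -.25 0 .4;0 0 0 0 0 0 .4"}}

```text
clock: 17.0
eef_pos: [493.2, -169.7, 47.8]
tool_rot: [-1.57, -0.003, -0.478]
force: [2.1, -0.6, 6.5]
width: 39.4
```

```bash
python3 r.py
```

```text
17.00 yaw -27.39 deg pos [ 493.2 -169.7   47.8] F [ 2.1 -0.6  6.5] T [-0.106 -0.004 -0.291] w 39.4 q7 0.31
```

Emit:
{"api": "step_arm", "payload": {"moves": "0 0 0 0 -.2 0 .4;0 0 0 0 0 0 .4"}}

```text
clock: 17.2
eef_pos: [493.3, -169.7, 47.8]
tool_rot: [-1.57, -0.003, -0.454]
force: [1.6, -1.8, 5.9]
width: 39.6
```

```bash
python3 r.py
```

```text
17.20 yaw -26.04 deg pos [ 493.3 -169.7   47.8] F [ 1.6 -1.8  5.9] T [-0.014  0.002 -0.338] w 39.6 q7 0.33
```

Emit:
{"api": "step_arm", "payload": {"moves": "0 0 0 0 0 0 .4"}}

```text
clock: 17.3
eef_pos: [493.2, -169.7, 47.8]
tool_rot: [-1.57, -0.003, -0.455]
force: [1.8, -0.8, 5.6]
width: 39.1
```

```bash
python3 r.py
```

```text
17.30 yaw -26.06 deg pos [ 493.2 -169.7   47.8] F [ 1.8 -0.8  5.6] T [-0.042  0.055 -0.286] w 39.1 q7 0.33
```

Emit:
{"api": "step_arm", "payload": {"moves": "0 0 0 0 .5 0 .4;0 0 0 0 .47 0 .4;0 0 0 0 0 0 .4;0 0 0 0 0 0 .4"}}

```text
clock: 17.7
eef_pos: [493.1, -169.6, 47.8]
tool_rot: [-1.57, -0.002, -0.57]
force: [0.6, -0.0, 6.7]
width: 39.4
```

```bash
python3 r.py
```

```text
17.70 yaw -32.67 deg pos [ 493.1 -169.6   47.8] F [ 0.6 -0.   6.7] T [-0.149 -0.077 -0.118] w 39.4 q7 0.25
```

Emit:
{"api": "step_arm", "payload": {"moves": "0 0 0 0 .58 0 .4;0 0 0 0 0 0 .4"}}

```text
clock: 17.9
eef_pos: [492.9, -169.5, 47.8]
tool_rot: [-1.57, -0.002, -0.64]
force: [0.6, -0.5, 7.6]
width: 39.1
```

```bash
python3 r.py
```

```text
17.90 yaw -36.68 deg pos [ 492.9 -169.5   47.8] F [ 0.6 -0.5  7.6] T [-0.078 -0.001  0.047] w 39.1 q7 0.20
```

Emit:
{"api": "step_arm", "payload": {"moves": "0 0 0 0 .44 0 .4;0 0 0 0 .44 0 .4;0 0 0 0 0 0 .4"}}

```text
clock: 18.2
eef_pos: [492.7, -169.3, 47.8]
tool_rot: [-1.57, -0.001, -0.746]
force: [-0.5, -0.2, 7.5]
width: 39.2
```

```bash
python3 r.py
```

```text
18.20 yaw -42.74 deg pos [ 492.7 -169.3   47.8] F [-0.5 -0.2  7.5] T [0.034 0.098 0.018] w 39.2 q7 0.13
```

Emit:
{"api": "step_arm", "payload": {"moves": "0 0 0 0 .44 0 .4;0 0 0 0 .44 0 .4;0 0 0 0 0 0 .4"}}

```text
clock: 18.5
eef_pos: [492.6, -169.2, 47.8]
tool_rot: [-1.57, -0.001, -0.852]
force: [0.2, 0.4, 8.6]
width: 39.3
```

```bash
python3 r.py
```

```text
18.50 yaw -48.83 deg pos [ 492.6 -169.2   47.8] F [0.2 0.4 8.6] T [ 0.005  0.073 -0.145] w 39.3 q7 0.06
```

Emit:
{"api": "step_arm", "payload": {"moves": "0 0 0 0 .59 0 .4;0 0 0 0 0 0 .4"}}

```text
clock: 18.7
eef_pos: [492.4, -169.0, 47.8]
tool_rot: [-1.57, -0.0, -0.923]
force: [0.0, 0.6, 9.7]
width: 39.2
```

```bash
python3 r.py
```

```text
18.70 yaw -52.88 deg pos [ 492.4 -169.    47.8] F [0.  0.6 9.7] T [ 0.073  0.183 -0.123] w 39.2 q7 0.01
```

Emit:
{"api": "step_arm", "payload": {"moves": "0 0 0 0 .2 0 .4;0 0 0 0 0 0 .4"}}

```text
clock: 18.9
eef_pos: [492.4, -168.9, 47.8]
tool_rot: [-1.57, -0.0, -0.945]
force: [-0.1, 1.1, 9.7]
width: 39.4
```

```bash
python3 r.py
```

```text
18.90 yaw -54.13 deg pos [ 492.4 -168.9   47.8] F [-0.1  1.1  9.7] T [0.119 0.214 0.161] w 39.4 q7 -0.01
```

Emit:
{"api": "step_arm", "payload": {"moves": "0 0 0 0 .2 0 .4;0 0 0 0 0 0 .4"}}

```text
clock: 19.1
eef_pos: [492.4, -168.9, 47.8]
tool_rot: [-1.57, -0.0, -0.969]
force: [-0.9, 0.2, 8.6]
width: 39.3
```

```bash
python3 r.py
```

```text
19.10 yaw -55.51 deg pos [ 492.4 -168.9   47.8] F [-0.9  0.2  8.6] T [0.16  0.201 0.215] w 39.3 q7 -0.02
```

Emit:
{"api": "step_arm", "payload": {"moves": "0 0 0 0 .2 0 .4;0 0 0 0 0 0 .4"}}

```text
clock: 19.3
eef_pos: [492.3, -168.9, 47.8]
tool_rot: [-1.57, -0.0, -0.993]
force: [-0.8, 0.1, 9.5]
width: 38.9
```

```bash
python3 r.py
```

```text
19.30 yaw -56.89 deg pos [ 492.3 -168.9   47.8] F [-0.8  0.1  9.5] T [0.162 0.214 0.135] w 38.9 q7 -0.04
```

Emit:
{"api": "step_arm", "payload": {"moves": "0 0 0 0 .2 0 .4;0 0 0 0 0 0 .4"}}

```text
clock: 19.5
eef_pos: [492.3, -168.8, 47.8]
tool_rot: [-1.57, 0.0, -1.017]
force: [-1.5, 0.4, 9.2]
width: 39.3
```

```bash
python3 r.py
```

```text
19.50 yaw -58.27 deg pos [ 492.3 -168.8   47.8] F [-1.5  0.4  9.2] T [0.126 0.232 0.092] w 39.3 q7 -0.06
```

Emit:
{"api": "step_arm", "payload": {"moves": "0 0 0 0 .2 0 .4;0 0 0 0 0 0 .4"}}

```text
clock: 19.7
eef_pos: [492.3, -168.7, 47.8]
tool_rot: [-1.57, 0.0, -1.041]
force: [-1.2, 0.7, 8.3]
width: 39.2
```

```bash
python3 r.py
```

```text
19.70 yaw -59.65 deg pos [ 492.3 -168.7   47.8] F [-1.2  0.7  8.3] T [0.205 0.215 0.054] w 39.2 q7 -0.07
```

Emit:
{"api": "step_arm", "payload": {"moves": "0 0 0 0 .5 0 .4;0 0 0 0 .5 0 .4;0 0 0 0 .56 0 .4;0 0 0 0 0 0 .4"}}

```text
clock: 20.1
eef_pos: [492.1, -168.4, 47.8]
tool_rot: [-1.57, 0.001, -1.23]
force: [-2.1, 2.3, 10.2]
width: 39.3
```

```bash
python3 r.py
```

```text
20.10 yaw -70.49 deg pos [ 492.1 -168.4   47.8] F [-2.1  2.3 10.2] T [ 0.235  0.253 -0.23 ] w 39.3 q7 -0.21
```

Emit:
{"api": "step_arm", "payload": {"moves": "0 0 0 0 .4 0 .4;0 0 0 0 .4 0 .4;0 0 0 0 0 0 .4"}}

```text
clock: 20.4
eef_pos: [492.0, -168.1, 47.8]
tool_rot: [-1.57, 0.002, -1.324]
force: [-2.1, 1.7, 11.3]
width: 39.3
```

```bash
python3 r.py
```

```text
20.40 yaw -75.87 deg pos [ 492.  -168.1   47.8] F [-2.1  1.7 11.3] T [0.441 0.314 0.148] w 39.3 q7 -0.28
```

Emit:
{"api": "step_arm", "payload": {"moves": "0 0 0 0 .5 0 .4;0 0 0 0 .5 0 .4;0 0 0 0 0 0 .4"}}

```text
clock: 20.7
eef_pos: [492.0, -167.9, 47.8]
tool_rot: [-1.57, 0.002, -1.445]
force: [-1.8, 1.6, 10.5]
width: 39.4
```

```bash
python3 r.py
```

```text
20.70 yaw -82.79 deg pos [ 492.  -167.9   47.8] F [-1.8  1.6 10.5] T [0.481 0.364 0.01 ] w 39.4 q7 -0.37
```

Emit:
{"api": "step_arm", "payload": {"moves": "0 0 0 0 .5 0 .4;0 0 0 0 .5 0 .4;0 0 0 0 0 0 .4"}}

```text
clock: 21.0
eef_pos: [491.9, -167.6, 47.8]
tool_rot: [-1.571, 0.003, -1.566]
force: [-0.8, 3.3, 12.0]
width: 39.5
```

```bash
python3 r.py
```

```text
21.00 yaw -89.70 deg pos [ 491.9 -167.6   47.8] F [-0.8  3.3 12. ] T [ 0.471  0.351 -0.23 ] w 39.5 q7 -0.46
```

Emit:
{"api": "step_arm", "payload": {"moves": "0 0 0 0 .4 0 .4;0 0 0 0 .4 0 .4;0 0 0 0 0 0 .4"}}

```text
clock: 21.3
eef_pos: [491.9, -167.4, 47.8]
tool_rot: [-1.571, 0.003, -1.66]
force: [-0.7, 3.9, 11.7]
width: 39.4
```

```bash
python3 r.py
```

```text
21.30 yaw -95.10 deg pos [ 491.9 -167.4   47.8] F [-0.7  3.9 11.7] T [0.715 0.286 0.159] w 39.4 q7 -0.53
```

Emit:
{"api": "step_arm", "payload": {"moves": "-.03 0 0 0 .5 0 .4;0 0 0 0 .5 0 .4;0 0 0 0 .15 0 .4;0 0 0 0 0 0 .4"}}

```text
clock: 21.7
eef_pos: [492.0, -167.0, 47.8]
tool_rot: [-1.571, 0.001, -1.798]
force: [-2.3, 2.2, 10.1]
width: 39.2
```

```bash
python3 r.py
```

```text
21.70 yaw -103.04 deg pos [ 492.  -167.    47.8] F [-2.3  2.2 10.1] T [ 0.252  0.43  -0.053] w 39.2 q7 -0.64
```

Emit:
{"api": "step_arm", "payload": {"moves": "0 0 0 0 .5 0 .4;0 0 0 0 .5 0 .4;0 0 0 0 0 0 .4"}}

```text
clock: 22.0
eef_pos: [492.0, -166.7, 47.8]
tool_rot: [-1.571, 0.002, -1.92]
force: [-2.0, 3.3, 10.8]
width: 39.5
```

```bash
python3 r.py
```

```text
22.00 yaw -110.00 deg pos [ 492.  -166.7   47.8] F [-2.   3.3 10.8] T [ 0.304  0.428 -0.163] w 39.5 q7 -0.73
```

Emit:
{"api": "step_arm", "payload": {"moves": "0 0 0 0 .5 0 .4;0 0 0 0 .4 0 .4;0 0 0 0 0 0 .4"}}

```text
clock: 22.3
eef_pos: [492.2, -166.5, 47.8]
tool_rot: [-1.571, 0.002, -2.026]
force: [-1.4, 2.8, 11.9]
width: 39.2
```

```bash
python3 r.py
```

```text
22.30 yaw -116.09 deg pos [ 492.2 -166.5   47.8] F [-1.4  2.8 11.9] T [0.468 0.389 0.094] w 39.2 q7 -0.82
```

Emit:
{"api": "step_arm", "payload": {"moves": "0 0 0 0 .5 0 .4;0 0 0 0 .5 0 .4;0 0 0 0 0 0 .4"}}

```text
clock: 22.6
eef_pos: [492.3, -166.2, 47.8]
tool_rot: [-1.572, 0.002, -2.147]
force: [-0.6, 3.4, 11.9]
width: 39.3
```

```bash
python3 r.py
```

```text
22.60 yaw -123.00 deg pos [ 492.3 -166.2   47.8] F [-0.6  3.4 11.9] T [ 0.54   0.298 -0.005] w 39.3 q7 -0.92
```

Emit:
{"api": "step_arm", "payload": {"moves": "0 0 0 0 .5 0 .4;0 0 0 0 .4 0 .4;0 0 0 0 0 0 .4"}}

```text
clock: 22.9
eef_pos: [492.4, -166.0, 47.8]
tool_rot: [-1.572, 0.003, -2.255]
force: [-0.5, 5.0, 11.8]
width: 39.2
```

```bash
python3 r.py
```

```text
22.90 yaw -129.20 deg pos [ 492.4 -166.    47.8] F [-0.5  5.  11.8] T [ 0.624  0.225 -0.213] w 39.2 q7 -1.01
```

Emit:
{"api": "step_arm", "payload": {"moves": "0 0 0 0 .4 0 .4;0 0 0 0 0 0 .4"}}

```text
clock: 23.1
eef_pos: [492.5, -165.9, 47.8]
tool_rot: [-1.572, 0.003, -2.303]
force: [-1.3, 4.5, 10.9]
width: 39.3
```

```bash
python3 r.py
```

```text
23.10 yaw -131.95 deg pos [ 492.5 -165.9   47.8] F [-1.3  4.5 10.9] T [ 0.721  0.3   -0.219] w 39.3 q7 -1.05
```

Emit:
{"api": "step_arm", "payload": {"moves": "0 0 0 0 .2 0 .4;0 0 0 0 0 0 .4"}}

```text
clock: 23.3
eef_pos: [492.6, -165.9, 47.8]
tool_rot: [-1.572, 0.003, -2.326]
force: [-0.5, 4.3, 11.1]
width: 39.5
```

```bash
python3 r.py
```

```text
23.30 yaw -133.25 deg pos [ 492.6 -165.9   47.8] F [-0.5  4.3 11.1] T [ 0.639  0.272 -0.064] w 39.5 q7 -1.07
```

Emit:
{"api": "step_arm", "payload": {"moves": "0 0 0 0 .2 0 .4;0 0 0 0 0 0 .4"}}

```text
clock: 23.5
eef_pos: [492.6, -165.8, 47.8]
tool_rot: [-1.572, 0.003, -2.349]
force: [0.2, 3.8, 10.4]
width: 39.2
```

```bash
python3 r.py
```

```text
23.50 yaw -134.57 deg pos [ 492.6 -165.8   47.8] F [ 0.2  3.8 10.4] T [0.659 0.243 0.151] w 39.2 q7 -1.09
```

Emit:
{"api": "step_arm", "payload": {"moves": "0 0 0 0 -.12 0 .4;0 0 0 0 0 0 .4;0 0 0 0 0 0 .4;0 0 0 0 0 0 .4"}}

```text
clock: 23.9
eef_pos: [492.6, -165.9, 47.8]
tool_rot: [-1.572, 0.003, -2.334]
force: [-0.1, 3.8, 11.5]
width: 39.2
```

```bash
python3 r.py
```

```text
23.90 yaw -133.75 deg pos [ 492.6 -165.9   47.8] F [-0.1  3.8 11.5] T [0.617 0.271 0.133] w 39.2 q7 -1.08
```

Emit:
{"api": "step_arm", "payload": {"moves": "0 0 0 0 0 0 .56;0 0 0 0 0 0 .7;0 0 0 0 0 0 .9;0 0 0 0 0 0 .9;0 0 0 0 0 0 .9;0 0 0 0 0 0 .9"}}

```text
clock: 24.5
eef_pos: [491.8, -167.8, 47.2]
tool_rot: [-1.571, -0.0, -2.334]
force: [0.3, -1.0, -0.9]
width: 76.9
```

```bash
python3 r.py
python3 - <<'E'
from h import *
p=get_image("side"); 
cv2.imwrite("pics/c9.png",cv2.resize(p["color"][240:340,240:360],(720,600),interpolation=2))
E
```

```text
24.50 yaw -133.74 deg pos [ 491.8 -167.8   47.2] F [ 0.3 -1.  -0.9] T [ 0.008 -0.018 -0.003] w 76.9 q7 -1.08
```

View pics/c9.png

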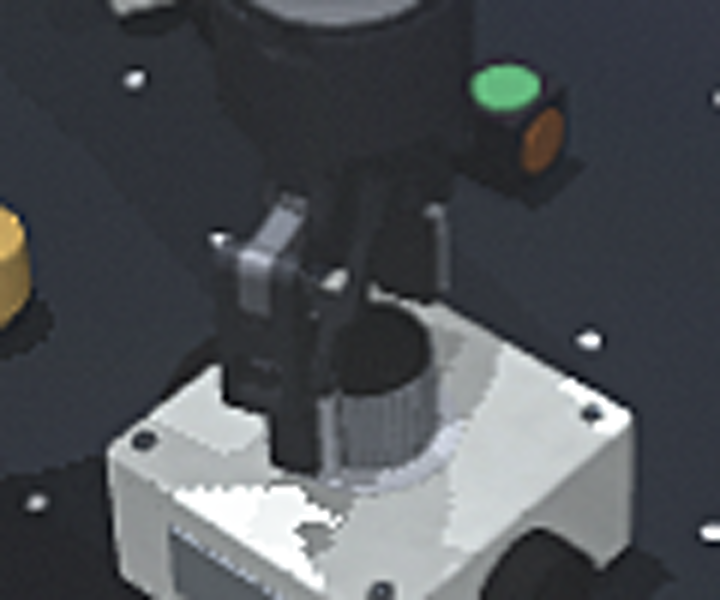

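Emit:
{"api": "step_arm", "payload": {"moves": "0 -.2 0 0 0 0 .9;0 -.4 0 0 0 0 .9;0 -.6 0 0 0 0 .9;0 -.8 0 0 0 0 .9;0 -1 0 0 0 0 .9;0 0 0 0 -1 0 .5;0 0 0 0 -1 0 0;0 0 0 0 -1 0 0;0 0 0 0 -1 0 0;0 0 0 0 -1 0 0;0 0 0 0 -1 0 0;0 0 0 0 -.36 0 0;0 0 0 0 0 0 0"}}

```text
clock: 25.85
eef_pos: [491.7, -168.0, 198.1]
tool_rot: [-1.57, 0.0, -1.571]
force: [0.4, -0.1, 0.2]
width: -0.1
```

```bash
python3 r.py
python3 - <<'E'
from h import *
plan([450,164.5,197],-np.pi/2)
for t in ["shutter_tip"]:
  for n in("side","top"):
    p=get_image(n); print([(np.round(d["position"],1).tolist(),round(d["conf"],2)) for d in nets.place_of(p,t)])
    cv2.imwrite(f"pics/{n}2.png",p["color"])
E
```

```text
25.85 yaw -90.03 deg pos [ 491.7 -168.   198.1] F [ 0.4 -0.1  0.2] T [ 0.021 -0.002  0.037] w -0.1 q7 -0.70
shift units [-6.65  0.02 -0.84] turn units [-0.01 -0.   -0.  ]
[([425.3, 278.2, 95.4], 0.51), ([499.8, 165.2, 95.7], 0.47)]
[([431.2, 281.6, 93.9], 0.76), ([594.9, 288.3, 93.3], 0.51), ([504.3, 166.3, 92.2], 0.42)]
```

View pics/side2.png

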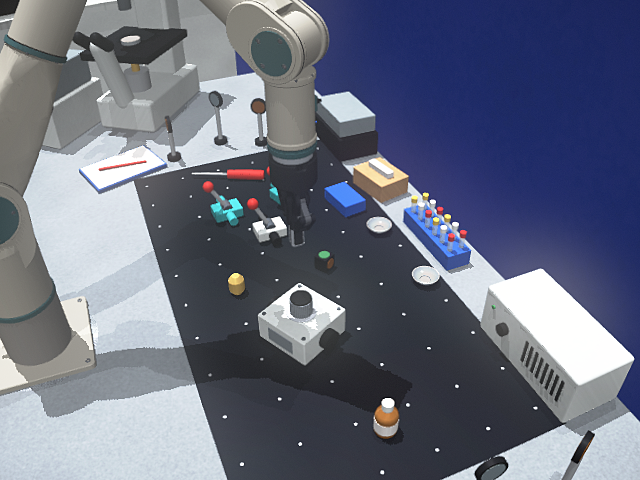

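Emit:
{"api": "step_arm", "payload": {"moves": "-.83 0 -.1 0 0 0 0;-.83 0 -.1 0 0 0 0;-.83 0 -.1 0 0 0 0;-.83 0 -.1 0 0 0 0;-.83 0 -.1 0 0 0 0;-.83 0 -.1 0 0 0 0;-.83 0 -.1 0 0 0 0;-.83 0 -.1 0 0 0 0;0 0 0 0 0 0 0;0 0 0 0 0 0 0"}}

```text
clock: 27.05
eef_pos: [451.6, 165.0, 197.1]
tool_rot: [-1.571, -0.001, -1.568]
force: [-0.3, -1.2, -0.3]
width: -0.1
```

```bash
python3 r.py
python3 - <<'E'
from h import *
plan([450,164.5,60],-np.pi/2)
E
```

```text
27.05 yaw -89.85 deg pos [451.6 165.  197.1] F [-0.3 -1.2 -0.3] T [-0.034 -0.01  -0.002] w -0.1 q7 -1.32
shift units [ 0.01  2.74 -0.03] turn units [0.   0.02 0.01]
```

Emit:
{"api": "step_arm", "payload": {"moves": "0 .6 0 0 0 0 0;0 .7 0 0 0 0 0;0 .7 0 0 0 0 0;0 .5 0 0 0 0 0;0 .2 0 0 0 0 0;0 0 0 0 0 0 0"}}

```text
clock: 27.65
eef_pos: [451.7, 162.6, 61.8]
tool_rot: [-1.572, -0.001, -1.573]
force: [-0.8, 0.1, 0.1]
width: 0.2
```

```bash
python3 r.py
python3 - <<'E'
from h import *
t=[]
for n in("side","top"):
    p=get_image(n); u=proj(p,[520,165,60]).astype(int); t.append(cv2.resize(p["color"][u[1]-50:u[1]+50,u[0]-50:u[0]+50],(400,400),interpolation=2))
cv2.imwrite("pics/c10.png",np.hstack(t))
E
```

```text
27.65 yaw -90.15 deg pos [451.7 162.6  61.8] F [-0.8  0.1  0.1] T [-0.006  0.015  0.039] w 0.2 q7 -1.09
```

View pics/c10.png

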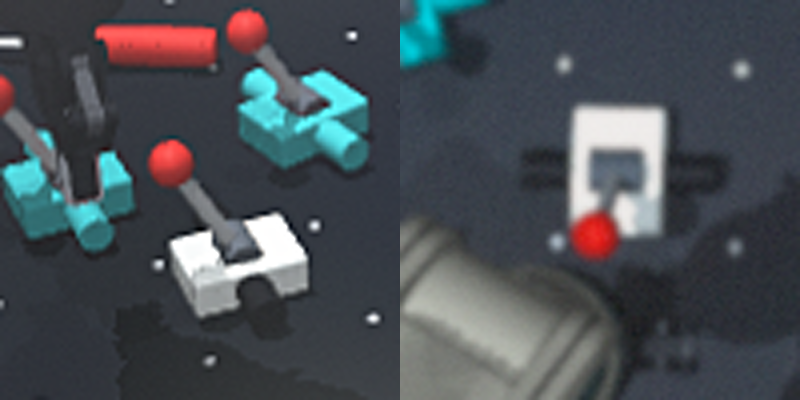

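Emit:
{"api": "step_arm", "payload": {"moves": "-.03 0 .2 0 0 0 0;0 0 .2 0 0 0 0;0 0 .2 0 0 0 0;0 0 .2 0 0 0 0;0 0 .2 0 0 0 0;0 0 .2 0 0 0 0;0 0 0 0 0 0 0"}}

```text
clock: 28.45
eef_pos: [514.1, 165.6, 62.3]
tool_rot: [-1.568, -0.001, -1.571]
force: [0.2, 0.2, -0.0]
width: -0.1
```

```bash
python3 r.py
python3 - <<'E'
from h import *
t=[]
for n in("side","top"):
    p=get_image(n); u=proj(p,[520,165,60]).astype(int); t.append(cv2.resize(p["color"][u[1]-50:u[1]+50,u[0]-50:u[0]+50],(400,400),interpolation=2))
cv2.imwrite("pics/c11.png",np.hstack(t))
E
```

```text
28.45 yaw -90.00 deg pos [514.1 165.6  62.3] F [ 0.2  0.2 -0. ] T [ 0.013 -0.012  0.017] w -0.1 q7 -1.13
```

View pics/c11.png

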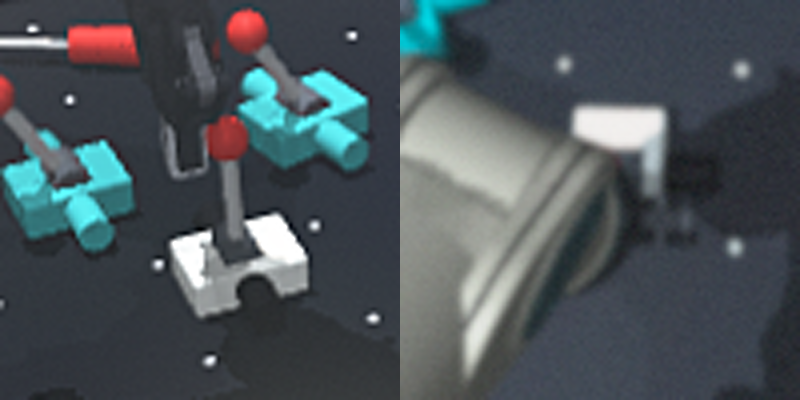

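Emit:
{"api": "step_arm", "payload": {"moves": "0 0 .2 0 0 0 0;0 0 .2 0 0 0 0;0 0 .2 0 0 0 0;0 0 .06 0 0 0 0;0 0 0 0 0 0 0"}}

```text
clock: 29.05
eef_pos: [545.8, 165.6, 62.2]
tool_rot: [-1.57, -0.0, -1.571]
force: [0.9, -0.8, -0.5]
width: 0.1
```

```bash
python3 r.py
```

```text
29.05 yaw -90.00 deg pos [545.8 165.6  62.2] F [ 0.9 -0.8 -0.5] T [-0.024  0.003 -0.006] w 0.1 q7 -1.15
```

Emit:
{"api": "step_arm", "payload": {"moves": "0 0 .06 0 0 0 0;0 0 0 0 0 0 0"}}

```text
clock: 29.25
eef_pos: [547.9, 165.8, 62.3]
tool_rot: [-1.571, -0.0, -1.571]
force: [-0.3, -0.3, 0.2]
width: 0.1
```

```bash
python3 r.py
```

```text
29.25 yaw -90.00 deg pos [547.9 165.8  62.3] F [-0.3 -0.3  0.2] T [-0.015 -0.045  0.002] w 0.1 q7 -1.15
```

Emit:
{"api": "step_arm", "payload": {"moves": "0 0 .06 0 0 0 0;0 0 0 0 0 0 0"}}

```text
clock: 29.45
eef_pos: [551.0, 165.9, 62.3]
tool_rot: [-1.571, 0.0, -1.571]
force: [0.5, -0.3, -0.4]
width: -0.3
```

```bash
python3 r.py
```

```text
29.45 yaw -89.98 deg pos [551.  165.9  62.3] F [ 0.5 -0.3 -0.4] T [ 0.01   0.134 -0.024] w -0.3 q7 -1.16
```

Emit:
{"api": "step_arm", "payload": {"moves": "0 0 .06 0 0 0 0;0 0 0 0 0 0 0"}}

```text
clock: 29.65
eef_pos: [554.2, 165.9, 62.3]
tool_rot: [-1.571, 0.0, -1.571]
force: [-0.6, 0.4, 0.1]
width: 0.0
```

```bash
python3 r.py
```

```text
29.65 yaw -89.99 deg pos [554.2 165.9  62.3] F [-0.6  0.4  0.1] T [0.088 0.105 0.024] w 0.0 q7 -1.16
```

Emit:
{"api": "step_arm", "payload": {"moves": "0 0 .06 0 0 0 0;0 0 0 0 0 0 0"}}

```text
clock: 29.85
eef_pos: [554.9, 165.9, 62.1]
tool_rot: [-1.575, 0.001, -1.57]
force: [-4.9, 0.2, 2.8]
width: -0.0
```

```bash
python3 r.py
```

```text
29.85 yaw -89.98 deg pos [554.9 165.9  62.1] F [-4.9  0.2  2.8] T [ 0.01   1.084 -0.015] w -0.0 q7 -1.16
```

Emit:
{"api": "step_arm", "payload": {"moves": "0 0 .04 0 0 0 0;0 0 0 0 0 0 0;0 0 0 0 0 0 0"}}

```text
clock: 30.15
eef_pos: [555.0, 166.0, 62.0]
tool_rot: [-1.578, 0.001, -1.57]
force: [-8.6, 0.1, 5.9]
width: 0.0
```

```bash
python3 r.py
python3 - <<'E'
from h import *
t=[]
for n in("side","top"):
    p=get_image(n); u=proj(p,[520,165,60]).astype(int); t.append(cv2.resize(p["color"][u[1]-50:u[1]+50,u[0]-50:u[0]+50],(400,400),interpolation=2))
cv2.imwrite("pics/c12.png",np.hstack(t))
E
```

```text
30.15 yaw -89.98 deg pos [555. 166.  62.] F [-8.6  0.1  5.9] T [ 0.002  1.834 -0.051] w 0.0 q7 -1.16
```

View pics/c12.png

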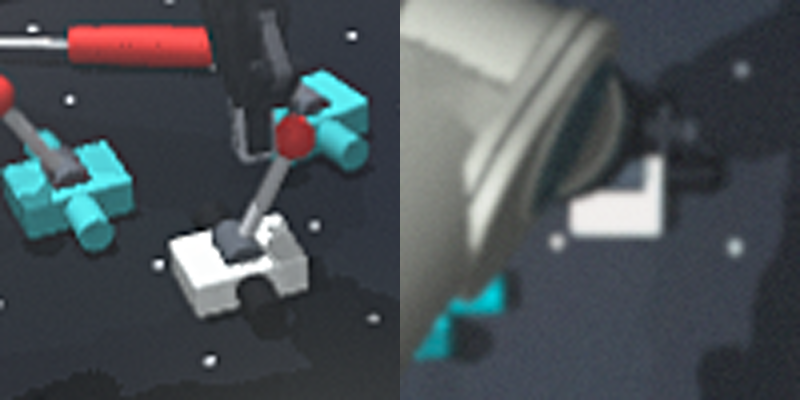

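The lever is at its open end stop: force jumped to 8.6 N and the lever leans toward +x. I'll back off in -x, raise, and check that nothing is touched.

Emit:
{"api": "step_arm", "payload": {"moves": "0 0 -.1 0 0 0 0;0 0 -.3 0 0 0 0;0 0 -.5 0 0 0 0;0 -.3 -.2 0 0 0 0;0 -.7 0 0 0 0 0;0 -.8 0 0 0 0 0;0 -.8 0 0 0 0 0;0 -.3 0 0 0 0 0;0 0 0 0 0 0 0"}}

```text
clock: 31.15
eef_pos: [506.8, 165.8, 211.0]
tool_rot: [-1.563, 0.002, -1.571]
force: [0.3, 0.4, -0.3]
width: -0.1
```

Emit:
{"api": "step_arm", "payload": {"moves": "-.6 0 -.3 0 0 0 0;-.8 0 -.3 0 0 0 0;-.8 0 -.3 0 0 0 0;-.8 0 -.2 0 0 0 0;0 0 0 0 0 0 0;0 0 0 0 0 0 0"}}

```text
clock: 31.75
eef_pos: [448.4, 316.5, 206.6]
tool_rot: [-1.571, -0.001, -1.568]
force: [0.6, -1.2, 0.3]
width: 0.0
```

```bash
python3 r.py
python3 - <<'E'
from h import *
for n in("side","top"):
    p=get_image(n); cv2.imwrite(f"pics/{n}3.png",p["color"])
    for t in ["shutter_tip","dish","objective","filter_cube","slide_box","driver","oil"]:
        print(n,t,[(np.round(d["position"],1).tolist(),round(d["conf"],2)) for d in nets.place_of(p,t)][:4])
E
```

```text
31.75 yaw -89.84 deg pos [448.4 316.5 206.6] F [ 0.6 -1.2  0.3] T [-0.079 -0.027  0.042] w 0.0 q7 -1.60
side shutter_tip [([613.2, -2.3, 0.1], 0.69), ([428.2, 278.5, 90.7], 0.54), ([576.3, 165.9, 93.4], 0.45), ([593.1, 283.6, 86.4], 0.43)]
side dish [([790.9, -133.0, -0.9], 0.92), ([779.1, 74.2, -0.8], 0.73)]
side objective [([415.4, -2.8, 1.5], 0.8)]
side filter_cube [([612.0, -1.0, 1.1], 0.8), ([574.3, 165.5, 94.6], 0.45)]
side slide_box [([752.8, 204.8, -0.6], 0.67)]
side driver [([513.8, 446.5, 1.8], 0.79), ([491.4, -164.5, 85.2], 0.57)]
side oil [([543.8, -428.8, 2.4], 0.7)]
top shutter_tip [([430.4, 280.4, 94.7], 0.74), ([410.9, -0.4, -1.4], 0.64), ([594.6, 287.9, 91.2], 0.54), ([578.7, 162.9, 91.0], 0.5)]
top dish [([787.9, -125.0, 3.4], 0.86), ([780.0, 76.6, 0.6], 0.58)]
top objective [([415.0, -1.1, -3.6], 0.66)]
top filter_cube [([610.2, -0.1, -3.7], 0.67)]
top slide_box [([755.4, 201.1, -1.4], 0.74)]
top driver [([519.3, 449.0, 0.8], 0.81), ([781.8, 74.2, 1.8], 0.74)]
top oil [([538.0, -433.6, 2.8], 0.71)]
```

View pics/side3.png

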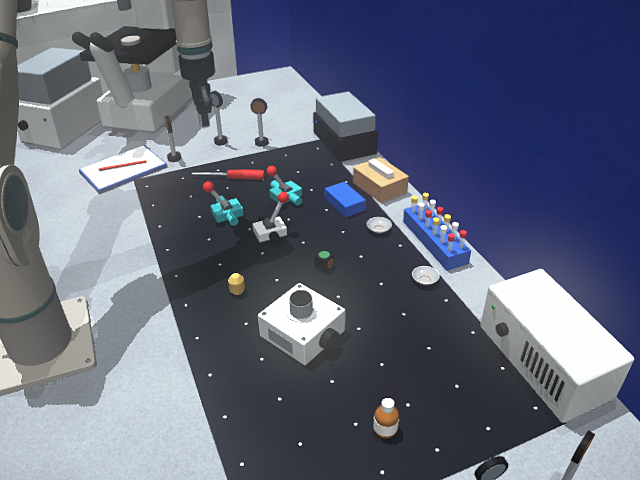

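View pics/top3.png

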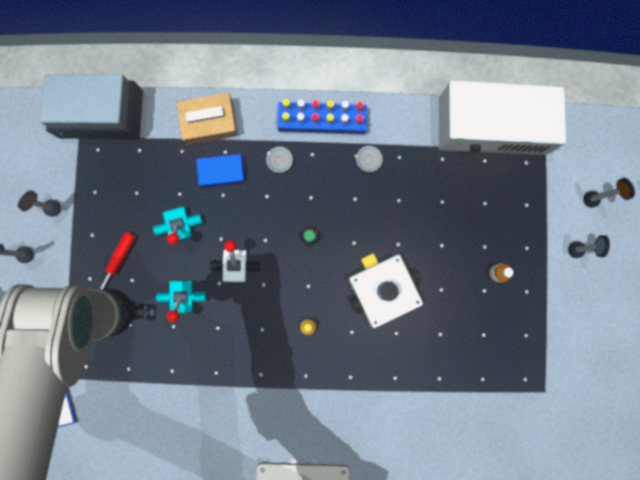

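The shutter ball is on the +x side of its base, at top (230,245) and about (577,164,92) in world, so the lever is fully open. The bystanders and turquoise look-alikes are in place, and the arm is clear at z of about 207. Handing in.

```bash
python3 -c "
from cell import ctrl
print(ctrl.finish_job())"
```

```text
the job is handed in; nothing more can be done
None
```

I set the knob to the fifth notch above zero, opened the white shutter fully, and handed the job in at about 32 s of the 72 s limit. The hand-in reported no verdict.

- **Zero stop:** Going anticlockwise, I felt notches about 20.2° apart at yaw -72.7°, -52.4° and -32.7°. Past the third, the torque rose to about 0.31–0.34 N m instead of falling away. I stopped about 6.7° beyond zero, well short of the 13° limit.
- **Five clicks:** Coming back clockwise, I counted five notches by torque sign changes, the last at about yaw -133.7°. I centred the knob there and let go.
- **Shutter:** I pushed the lever to its end stop, where the force rose to 8.6 N. The last images put the ball at about x = 577, against 579 expected for open. The arm was clear of everything with near-zero force, and the bystanders were within about 9 mm of where they started, which is within measurement noise.

**Checks that disagreed:**
- **Fingertips:** Pictures put the real fingertips about 20 mm higher than the reported tool position. My first grip therefore closed on the knob's top rim, and I released it and gripped again lower down.
- **Grip width:** With the knob held it read about 39 mm, not 44 mm.
- **Torque:** One reading just above zero on the way back was low, 0.05 N m. There was also about 1° of difference between the two turning directions. Neither changed the count.

The wedge position itself could not be read, so the notch count rests on the torque readings alone.

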